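Dust the sample cup, then hold the reference slide flush on the tilted window

ROBOT

A 6-joint arm with a two-finger parallel gripper is mounted at the origin on the work surface. World frame = base frame: x ahead of the robot, y to its left, z up, the work surface at z = 0. Lengths are in m, angles in degrees, forces in N, time in s.
With the tool pointing down it reaches from about 0.35 to 0.875 m from the base axis. Payload 4.2 kg.
Tool frame: the origin (TCP) lies on the centre line of the jaws, within the pads' length; the fingertips stand 25 mm ahead of it and the grasp point (between the pads) lies 6 mm ahead of it (finger_overhang is the distance from the TCP to the fingertips, in m); z points along the fingers, y is the line along which they close (so a half turn about z gives the same grasp; the last joint's range is limited). The gripper opens to 87 mm and grips with 3 to 60 N. Pads are 19 mm wide; open, the fingers measure 117 mm over their backs; the gripper's body (75 mm by 190 mm) begins 51 mm behind the grasp point.
Start: joints at [-61.96, 22.042, 0.453, 0, -68.411, -14.817], TCP at [0.143, -0.608, 0.248] pointing down, gripper open.
Joint ranges: [-179.83, 179.83], [-69.29, 118.12], [-61.27, 80.66], [-181.25, 117.63], [-171.15, -9.14], [-177.46, 177.46]. Speed limits (degrees/s): [159.86, 159.86, 180, 180, 180, 180].

INTERFACE

Orientations are given as a 3x3 rotation matrix whose columns are the frame's x, y, z axes.
In Python, from station import sense, capture, finish_job, spot_in, tip_of, finger_overhang gives the robot as it stands. The module is installed in compiled form; this text tells all that it offers.
- The arm moves only by the tool servo_tool, never from a script. Its arguments are lists of equal length, an entry for each row: "slide": the shift along the tool's x, y, z in m, a list of three; "spin": the turn about the tool's z in degrees; "grip": the closure, from 0 (fully open) to 1 (shut). A call has exactly 5 rows; each row is the pose to reach, as a shift and turn from the pose commanded when the call began, along the tool's axes at that moment; what a row does not reach only later rows make up. A row lasts 1/12 s, in which the tool goes at most 41.7 mm and 7.16 degrees, less where a joint would pass 70% of its speed; a pose out of reach is approached as far as the arm can. A call with a gripper value outside its range is refused whole. The fingers move at their own pace and stop on an object; the grip force is fixed at half the most. Time passes only in rows, so rows that repeat a pose let the fingers close, or fill a call up. It gives the time, the measured TCP pose, the force, the opening and the grip force at its end, in the units of the state.
- sense(): the state, without advancing time (a new reading comes with each control period).
- capture(name): name is "scene" or "side" or "wrist"; returns a dict with "pixels" (384x512x3 uint8, blue, green, red), "depth" (384x512 float32, m along the optical axis (not along the pixel's ray), 0 where there is no reading), "fx", "fy", "cx", "cy" (pixels), "k1" (the pictures are not rectified: a ray, as slopes to the right and down, at radius r is drawn at 1 + k1 r^2 times it, then the intrinsics apply), "R" (3x3) and "t" (3): a world point X has camera coordinates R X + t; the wrist camera has in their place "hand_eye" (4x4, takes a point from camera to tool coordinates, whose origin is the TCP and whose axes are the flange's). Camera axes: x right, y down, z forward; pixel columns grow to the right and rows downward; lengths in m; the calibration is good to about 2 mm. A picture is of the moment at which its call begins: read the wrist's pose just before it.
- finish_job(): hands the job in; it is judged then, once.
Trained networks look in the newest picture that a camera, given by its name, has taken for a name from the list of things; names that differ only in an ending like _2 or _b are one class to them, and where a whole thing is asked for, a point or a joint stands for the part that bears it (a point fixed in the world has none). Each returns a list of dicts, best first, with "conf" (0 to 1); they miss things now and then, are a little off and sometimes report something else, mostly with a low value. They report only what shows in the picture. A call takes as long as a camera call. They do not tell look-alikes from the thing itself.
- spot_in(thing, camera): "point" ([x, y, z] in m, in world coordinates, good to about 4 mm: the middle of the surface that is visible of it).
- tip_of(thing, camera): "point" ([x, y, z] in m, in world coordinates, good to about 4 mm: a listed point, or the origin of a listed thing).
The state is a dict: "time_s": time; "joints": joint angles; "joint_velocities": joint speeds; "effort": joint torques, N m; "tcp_pos": TCP position; "ee_rot": TCP orientation; "wrist_force": force on the tool from outside, world axes, zero at the start; "moment": the same for the moment, N m; "gripper_width": opening from 0.0 (shut) to 1.0 (fully open); "gripper_force": force on a finger pad.
Only numpy, scipy, OpenCV 4.12 (cv2) and the standard library are available. Lean on these libraries where they do the work, as an engineer would, in place of code of your own. Each camera call takes 0.05 s, during which the arm holds its last target. There are 200 camera calls.

TASK

Get the little optical reader ready for its reference reading: dust out its sample cup with the long brush, going down to the bottom, up to near the rim and down to the bottom again, and stand the brush back in its pot. Then pick up the reference slide by its fin, tilt it to match the reader's sloped window, centre it there with its long side along the window's long side, and press it flush and gently so that the sprung window plate sinks about halfway; finish while still holding it pressed there. Leave the other things on the desk where they are.

Things in the scene. Friction and masses are not known exactly. Their poses are not given: they have to be found in the camera images.
- reader: White optical reader fixed to the desk: base 110 (x) x 240 (y) x 25 mm high. Origin: centre of its underside; z up, +x towards its front, the side away from the robot. On it: a round white sample cup (centre 80 mm to +y) and, 41 mm to -y, a window plate on a tilting cradle between two aluminium cheeks (30 x 8 mm, 70 mm high, 100 mm apart in y). Place and yaw vary.
- cup_floor (a point): Centre of the inner floor of the reader's sample cup, 23 mm above the desk. The cup is 58 mm across outside, 48 mm inside (wall 5 mm), open at the top, inside depth 52 mm. Axes as the reader's, z up.
- cup_rim (a point): Centre of the mouth of the sample cup, 75 mm above the desk, straight above cup_floor.
- window_face (a point): Centre of the window's outer face: dark steel plate with glass pane, 60 mm (x, down the slope) x 84 mm (y, level) x 8 mm, about 80 mm above the desk. z: outward normal, tipped to the reader's front (its +x) by 14 to 30 degrees, different each time; the cradle is clamped and does not give. y is parallel to the reader's y. Moves in with the plate.
- window (a joint): How far the window plate is pressed in along its normal: 0 (out) to 0.008 m (its hard stop). A spring pushes it out: about 3 N to start moving, about 6 N at half travel (0.004), about 10 N at the stop. It does not rock.
- slide: Loose reference slide, about 110 g: aluminium plate 50 (x) x 76 (y) x 6 mm with glass panes; in its middle stands a black grip fin 36 mm long (x), 10 mm thick (y), its top 40 mm above the underside. Origin: centre of the underside, z up through the fin. Starts flat on the desk; either way round is fine on the window.
- pot: White ceramic brush pot fixed to the desk, 50 mm across, 60 mm high, inside 42 mm across, inner floor 5 mm above the desk. Origin: centre of its underside, z up.
- brush: Loose long brush, about 50 g, 180 mm, standing head down in the pot. Origin: centre of the flat lower end of its head; z runs up the handle. Rigid head 24 mm across, 45 mm long; steel collar 18 mm across up to 67 mm; round wooden handle 14 mm across up to 180 mm. Good grip: 135 mm from the lower end.
- spray: Bystander: green bottle, 68 mm across, 190 mm high. Origin under its centre.
- mug: Bystander: blue mug, 80 mm across, 90 mm high. Origin under its centre.
- mouse: Bystander: black computer mouse, 105 x 60 x 34 mm. Origin under its centre.
- tape: Bystander: roll of tape lying flat, 70 mm across, 18 mm high. Origin under its centre.
- driver: Bystander: small black screwdriver lying down, 140 mm long along its x.
- phone: Bystander: black phone lying flat, 72 x 150 x 9 mm. Origin under its centre.
- adapter: Bystander: black power adapter, 50 x 110 x 32 mm. Origin under its centre.
There are look-alikes about, which are no part of the job. What is shaped like the slide but blue is not meant.

How it is judged (in metres and radians):
On the way, in this order (a step that is already met when the one before it is completed fails the run):
1. the brush's head is at the bottom of the sample cup (horizontal distance between brush and cup_floor below 0.022 m and z of brush in the frame of cup_floor below 0.015 m), for 0.05 s.
2. the brush's head has been drawn up to near the cup's rim (horizontal distance between brush and cup_floor below 0.022 m and z of brush in the frame of cup_floor above 0.032 m), for 0.02 s.
3. the brush's head is at the bottom of the cup again (all of step 1), for 0.05 s.
4. the brush stands in its pot again, let go (horizontal distance between brush and pot below 0.02 m and height (world z) of brush below 0.015 m and angle between brush's own z axis and vertical below 0.45 rad and contact force between the fingers and brush below 0.05 N), for 0.3 s.
At the end, for the whole second after the job is handed in: The gripper still holds the slide by its fin on the window: flush (2.6 degrees, 3 mm), centred within 10 mm, long sides parallel within 8 degrees, plate sunk 1.5 to 7 mm of 8 mm, at rest; the brush stands or leans head down in its pot (horizontal distance between brush and pot below 0.02 m and height (world z) of brush below 0.015 m and angle between brush's own z axis and vertical below 0.45 rad and angle between the z axis of slide and the z axis of window_face, either way round below 0.045 rad and angle between the y axis of slide and the y axis of window_face, either way round below 0.14 rad and x of slide in the frame of window_face between -0.01 and 0.01 m and y of slide in the frame of window_face between -0.01 and 0.01 m and z of slide in the frame of window_face between -0.003 and 0.003 m and value of joint window between 0.0015 and 0.007 m and contact force between the fingers and slide above 1 N and linear speed of slide below 0.02 m/s); the arm keeps its last pose, push and grip.
It fails at once if a bystander is moved by more than 25 mm (distance of any of spray, mug, mouse, tape, driver, phone, adapter from where it was at the start of the episode above 0.025 m).
It fails at once if the slide is pressed on the reader with more than 30 N (contact force between slide and reader above 30 N).
It also fails if it takes over 69 s, if anything falls off the work surface, if the arm or the gripper's body presses on something with over 40 N, if the wrist force passes 120 N, or if a joint passes its speed limit or range.

## Working session

There is one attempt and no reset: what is moved stays moved. The work goes in short steps, Python scripts to look and compute and a tool call to move; the robot and the scene stay as the last step left them, time stands still between calls to the robot, and variables do not carry over. Pictures are saved under pics/ and viewed, at most 10 in all, crops included, and the job is handed in when it is done.

Besides the shell and the picture viewer there is one more tool, called after ">>>" as name(argument=value, ...) on one line, values as JSON. servo_tool: Moves the arm, as the interface text tells. Its arguments: {"type":"object","properties":{"slide":{"type":"array"},"spin":{"type":"array"},"grip":{"type":"array"}},"required":["slide","spin","grip"]}

```bash
mkdir -p pics; ls; cat > h.py <<'E'
import numpy as np, cv2
from station import *
def shot(n,f=None):
    s=sense(); c=capture(n)
    if f: cv2.imwrite('pics/'+f,c['pixels'])
    if n=='wrist':
        H=np.array(c['hand_eye']); T=np.eye(4); T[:3,:3]=s['ee_rot']; T[:3,3]=s['tcp_pos']
        M=T@H; c['R']=M[:3,:3].T; c['t']=-M[:3,:3].T@M[:3,3]
    c['R']=np.array(c['R']); c['t']=np.array(c['t']); return c
def cloud(c):
    K=np.array([[c['fx'],0,c['cx']],[0,c['fy'],c['cy']],[0,0,1]],float)
    h,w=c['depth'].shape; u,v=np.meshgrid(np.arange(w),np.arange(h))
    p=cv2.undistortPoints(np.stack([u.ravel(),v.ravel()],1).astype(np.float64)[:,None],K,np.array([c['k1'],0,0,0.]))[:,0]
    z=c['depth'].reshape(-1,1); X=np.hstack([p*z,z])
    W=(X-c['t'])@c['R']; W[z[:,0]==0]=np.nan
    return W.reshape(h,w,3)
def proj(c,P):
    K=np.array([[c['fx'],0,c['cx']],[0,c['fy'],c['cy']],[0,0,1]],float)
    return cv2.projectPoints(np.array(P,float).reshape(-1,1,3),cv2.Rodrigues(c['R'])[0],c['t'],K,np.array([c['k1'],0,0,0.]))[0][:,0]
E
python3 - <<'E'
from h import *
s=sense(); print({k:np.round(v,4).tolist() for k,v in s.items()}); print(finger_overhang)
for n in ['scene','side','wrist']:
    c=shot(n,n+'0.png')
    for th in ['reader','cup_floor','cup_rim','window_face','slide','pot','brush','spray','mug','mouse','tape','driver','phone','adapter']:
        try: print(n,th,[(np.round(d['point'],3).tolist(),round(d['conf'],2)) for d in tip_of(th,n)[:3]])
        except Exception as e: print(n,th,e)
E
```

```text
pics
{'time_s': 0.0, 'joints': [-61.9607, 22.0916, 0.3789, -0.0286, -68.4119, -14.8175], 'joint_velocities': [-0.0686, -0.0042, 0.0435, -0.0155, -0.0441, 0.0472], 'effort': [0.0016, -39.0668, 18.7403, 4.2198, 0.0109, -0.0002], 'tcp_pos': [0.1428, -0.6079, 0.2464], 'ee_rot': [[-0.9735, -0.2285, -0.0006], [-0.2285, 0.9735, 0.0021], [0.0001, 0.0022, -1.0]], 'wrist_force': [1.0293, -0.2198, 0.3104], 'moment': [-0.0198, 0.0546, -0.0285], 'gripper_force': 0.0, 'gripper_width': 1.0015}
0.025
scene reader [([0.598, -0.016, 0.082], 0.72), ([0.63, 0.361, -0.001], 0.65)]
scene cup_floor [([0.587, 0.1, 0.021], 0.91)]
scene cup_rim [([0.586, 0.101, 0.078], 0.82)]
scene window_face [([0.598, -0.019, 0.08], 0.91)]
scene slide [([0.451, -0.287, 0.002], 0.81), ([0.328, -0.318, -0.001], 0.48), ([0.369, -0.1, -0.0], 0.3)]
scene pot [([0.473, 0.257, -0.003], 0.81)]
scene brush [([0.485, 0.256, 0.007], 0.78)]
scene spray [([0.745, 0.218, -0.003], 0.62), ([0.371, -0.099, -0.0], 0.5)]
scene mug [([0.745, -0.236, -0.003], 0.64)]
scene mouse [([0.654, -0.359, 0.005], 0.65)]
scene tape [([0.586, 0.019, -0.002
[... 381 characters left out ...]
079], 0.83), ([0.583, 0.102, 0.022], 0.26)]
side slide [([0.449, -0.286, 0.001], 0.7), ([0.324, -0.316, 0.003], 0.53)]
side pot [([0.478, 0.259, 0.003], 0.65)]
side brush []
side spray [([0.744, 0.217, 0.002], 0.79)]
side mug [([0.749, -0.228, 0.002], 0.61)]
side mouse []
side tape [([0.373, -0.093, 0.002], 0.89)]
side driver [([0.369, 0.116, -0.003], 0.75)]
side phone [([0.786, 0.012, 0.004], 0.77)]
side adapter [([0.629, 0.362, 0.005], 0.55), ([0.598, -0.02, 0.079], 0.24)]
wrist reader []
wrist cup_floor []
wrist cup_rim []
wrist window_face []
wrist slide []
wrist pot []
wrist brush []
wrist spray []
wrist mug []
wrist mouse []
wrist tape []
wrist driver []
wrist phone []
wrist adapter []
```

View pics/scene0.png

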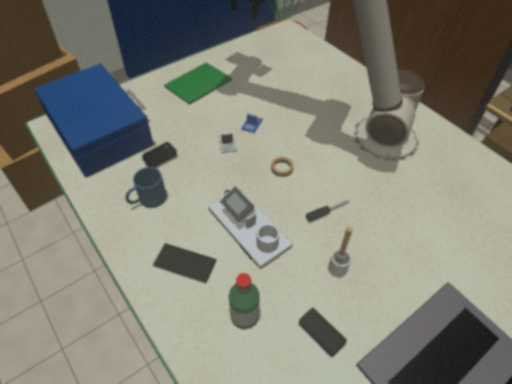

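View pics/side0.png

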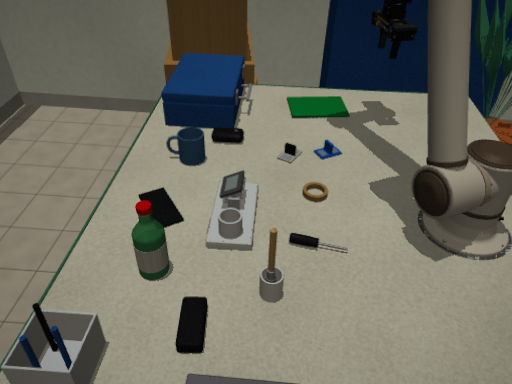

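```bash
python3 - <<'E'
from h import *
C=[shot('scene'),shot('side')]
Ws=[cloud(c) for c in C]; cols=[c['pixels'].reshape(-1,3).astype(int) for c in C]
for i,W in enumerate(Ws):
    P=W.reshape(-1,3); col=cols[i]; ok=~np.isnan(P[:,0])
    print('desk z',np.nanmedian(P[(abs(P[:,0]-.5)<.05)&(abs(P[:,1]+.15)<.04)][:,2]))
    # brush
    m=ok&(np.hypot(P[:,0]-.475,P[:,1]-.257)<.08)&(P[:,2]>.085)&(P[:,2]<.2)
    b=P[m]; print('brush n',len(b))
    if len(b)>10:
        a=np.polyfit(b[:,2],b[:,:2],1); 
        print(' at z .005,.14', a[0]*.005+a[1], a[0]*.14+a[1],'slope',a[0],'zmax',b[:,2].max())
    m=ok&(np.hypot(P[:,0]-.475,P[:,1]-.257)<.04)&(P[:,2]>.05)&(P[:,2]<.065); print(' potrim',P[m].mean(0) if m.any() else 0,m.sum(), P[m].min(0),P[m].max(0))
    # window
    m=ok&(np.hypot(P[:,0]-.597,P[:,1]+.02)<.028)&(P[:,2]>.05)
    w=P[m]; ce=np.median(w,0)
    for _ in range(5):
        d=w-w.mean(0); n=np.linalg.svd(d,full_matrices=False)[2][2]; n*=np.sign(n[2]); r=d@n; w=w[abs(r)<.004]
    print('window n',n,'tilt',np.degrees(np.arccos(n[2])),'az',np.degrees(np.arctan2(n[1],n[0])),w.mean(0),len(w),r.std())
    # base plate top z~.025
    m=ok&(np.hypot(P[:,0]-.586,P[:,1]-.02)<.14)&(abs(P[:,2]-.025)<.006); q=P[m][:,:2].astype(np.float32); print('base rect',cv2.minAreaRect(q),len(q))
    m=ok&(np.hypot(P[:,0]-.585,P[:,1]-.102)<.04)&(P[:,2]>.068)&(P[:,2]<.085); q=P[m]; print('cup rim',cv2.minEnclosingCircle(q[:,:2].astype(np.float32)),q[:,2].mean(),len(q))
    for nm,x,y in [('slide',.45,-.287),('blue',.326,-.317)]:
        m=ok&(np.hypot(P[:,0]-x,P[:,1]-y)<.055)&(P[:,2]>.003); q=P[m]
        print(nm,len(q),q[:,2].max(),'plate',cv2.minAreaRect(q[q[:,2]<.012][:,:2].astype(np.float32)),'fin',cv2.minAreaRect(q[q[:,2]>.02][:,:2].astype(np.float32)), col[m].mean(0))
E
```

```text
desk z 0.0026471855311102745
brush n 147
 at z .005,.14 [0.48681191 0.25942574] [0.48405879 0.25760764] slope [-0.02039343 -0.01346741] zmax 0.19042755238528744
 potrim [0.48230774 0.26012662 0.05759364] 182 [0.45432322 0.23373197 0.05005462] [0.50356048 0.28241483 0.06452934]
window n [0.42861147 0.00234915 0.90348585] tilt 25.379881282781984 az 0.31402610946820797 [ 0.59640972 -0.01953921  0.08237308] 331 0.0016250436419172334
base rect ((0.5867815017700195, 0.020373083651065826), (0.11198260635137558, 0.24182817339897156), 0.38127943873405457) 1760
cup rim ((0.5850120186805725, 0.10091870278120041), 0.0295867957174778) 0.07506921012482232 182
slide 454 0.0460066731156195 plate ((0.45013248920440674, -0.28755488991737366), (0.10617387294769287, 0.10603325068950653), 20.773027420043945) fin ((0.44706234335899353, -0.2875324487686157), (0.015526999719440937, 0.035739731043577194), 59.235774993896484) [131.94273128 144.15198238 143.64977974]
blue 407 0.04522645427581324 plate ((0.3248804211616516, -0.3180399239063263), (0.10398001968860626, 0.10508069396018982), 52.41494369506836) fin
[... 688 characters left out ...]
031326293945) 1485
cup rim ((0.5858578085899353, 0.1050376147031784), 0.029691310599446297) 0.07142349950093342 150
slide 189 0.03945814320061208 plate ((0.4448402225971222, -0.2818722724914551), (0.07663699984550476, 0.049097899347543716), 59.91387176513672) fin ((0.44620683789253235, -0.2824796438217163), (0.01460195891559124, 0.04062262177467346), 58.74445343017578) [56.68253968 59.77248677 59.87301587]
blue 171 0.03862283919426454 plate ((0.3243374526500702, -0.3093358874320984), (0.07673804461956024, 0.0498230941593647), 29.353647232055664) fin ((0.32433798909187317, -0.310203492641449), (0.01447039283812046, 0.038694072514772415), 32.9101448059082) [94.29824561 53.14619883 29.07017544]
```

>>> servo_tool(slide=[[-0.033,0.02,0],[-0.066,0.04,0],[-0.1,0.06,0],[-0.133,0.08,0],[-0.166,0.1,0]], spin=[0,0,0,0,0], grip=[0,0,0,0,0])

```text
time_s: 2.77
tcp_pos: [0.2827, -0.4718, 0.2477]
ee_rot: [[-0.974, -0.228, 0.0], [-0.228, 0.974, -0.0], [-0.0, -0.0, -1.0]]
wrist_force: [1.1, -0.2, 0.1]
gripper_width: 0.996
gripper_force: 0.0
```

>>> servo_tool(slide=[[-0.033,0.02,0],[-0.066,0.04,0],[-0.1,0.06,0],[-0.133,0.08,0],[-0.166,0.1,0]], spin=[0,0,0,0,0], grip=[0,0,0,0,0])

```text
time_s: 3.18
tcp_pos: [0.4216, -0.3362, 0.2479]
ee_rot: [[-0.973, -0.229, 0.001], [-0.229, 0.973, -0.0], [-0.001, -0.0, -1.0]]
wrist_force: [0.4, -0.1, -0.3]
gripper_width: 0.999
gripper_force: 0.0
```

```bash
cat >> h.py <<'E'
def st():
    s=sense(); R=np.array(s['ee_rot']); print('t',round(s['time_s'],2),'tcp',np.round(s['tcp_pos'],4),'yaz',round(np.degrees(np.arctan2(R[1,1],R[0,1])),2),'tz',np.round(R[:,2],4),'F',np.round(s['wrist_force'],1),'w',round(s['gripper_width']*87,1),'gf',round(s['gripper_force'],1)); return s
def to(p,az=None):
    s=sense(); R=np.array(s['ee_rot']); d=R.T@(np.array(p)-s['tcp_pos']); print('slide',np.round(d,4),'len',round(np.linalg.norm(d),3), 'spin',None if az is None else round(np.degrees(np.arctan2(R[1,1],R[0,1]))-az,2))
E
python3 - <<'E'
from h import *
st(); c=shot('wrist','w1.png'); P=cloud(c).reshape(-1,3); ok=~np.isnan(P[:,0])
print(np.nanmin(P,0),np.nanmax(P,0), tip_of('slide','wrist'))
m=ok&(np.hypot(P[:,0]-.446,P[:,1]+.284)<.055)&(P[:,2]>.003); q=P[m]
print(len(q),'plate',cv2.minAreaRect(q[q[:,2]<.012][:,:2].astype(np.float32)),'fin',cv2.minAreaRect(q[q[:,2]>.025][:,:2].astype(np.float32)),q[:,2].max())
to([.482,.26,.247],90)
E
```

```text
t 3.18 tcp [ 0.4216 -0.3362  0.2479] yaz 103.24 tz [ 6.e-04 -4.e-04 -1.e+00] F [ 0.4 -0.1 -0.3] w 86.9 gf 0.0
[ 0.14851295 -0.69815245 -0.00335977] [0.78416361 0.08086946 0.34524211] [{'point': [0.3261, -0.3156, 0.0003], 'conf': 0.95}, {'point': [0.446, -0.2846, -0.0025], 'conf': 0.76}]
6350 plate ((0.44600731134414673, -0.286647766828537), (0.07597030699253082, 0.049769558012485504), 62.24735641479492) fin ((0.42448246479034424, -0.28423500061035156), (0.06914839893579483, 0.050568100064992905), 19.342803955078125) 0.3365297148086461
slide [-0.1962  0.5645  0.0007] len 0.598 spin 13.58
```

>>> servo_tool(slide=[[-0.013,0.038,0],[-0.026,0.076,0],[-0.039,0.114,0],[-0.052,0.152,0],[-0.066,0.19,0]], spin=[0,0,0,0,0], grip=[0,0,0,0,0])

```text
time_s: 3.7
tcp_pos: [0.4407, -0.1365, 0.2478]
ee_rot: [[-0.974, -0.228, 0.001], [-0.228, 0.974, -0.0], [-0.001, -0.0, -1.0]]
wrist_force: [1.3, 0.3, -0.2]
gripper_width: 1.003
gripper_force: 0.0
```

>>> servo_tool(slide=[[-0.013,0.038,0],[-0.026,0.076,0],[-0.039,0.114,0],[-0.052,0.152,0],[-0.066,0.19,0]], spin=[0,0,0,0,0], grip=[0,0,0,0,0])

```text
time_s: 4.12
tcp_pos: [0.4616, 0.0638, 0.2481]
ee_rot: [[-0.974, -0.229, 0.001], [-0.229, 0.974, 0.0], [-0.001, 0.0, -1.0]]
wrist_force: [1.4, -1.0, 0.4]
gripper_width: 1.0
gripper_force: 0.0
```

>>> servo_tool(slide=[[-0.01,0.03,0],[-0.02,0.06,0],[-0.03,0.09,0],[-0.037,0.12,0],[-0.04,0.13,0]], spin=[3,6,9,12,13.5], grip=[0,0,0,0,0])

```text
time_s: 4.53
tcp_pos: [0.4716, 0.201, 0.2475]
ee_rot: [[-1.0, 0.005, 0.001], [0.005, 1.0, 0.001], [-0.001, 0.001, -1.0]]
wrist_force: [-0.1, -0.2, -0.3]
gripper_width: 0.999
gripper_force: 0.0
```

```bash
python3 - <<'E'
from h import *
st(); c=shot('wrist','w2.png'); P=cloud(c).reshape(-1,3); ok=~np.isnan(P[:,0])
near=ok&(np.hypot(P[:,0]-.482,P[:,1]-.26)<.06)
for z in np.arange(.01,.2,.015):
    b=P[near&(abs(P[:,2]-z)<.0075)]
    if len(b): print(round(z,3),len(b),b.mean(0).round(4),b.min(0).round(3),b.max(0).round(3))
for th in ['brush','pot','cup_floor','cup_rim']: print(th,[(np.round(d['point'],4),round(d['conf'],2)) for d in tip_of(th,'wrist')])
m=ok&(np.hypot(P[:,0]-.585,P[:,1]-.102)<.045)&(P[:,2]>.068)&(P[:,2]<.085); q=P[m]
if len(q):print('cup rim',cv2.minEnclosingCircle(q[:,:2].astype(np.float32)),q[:,2].mean(),len(q))
to([.482,.26,.145],90)
E
```

```text
t 4.53 tcp [0.4716 0.201  0.2475] yaz 89.73 tz [ 9.e-04  7.e-04 -1.e+00] F [-0.1 -0.2 -0.3] w 86.9 gf 0.0
0.01 217 [0.4732 0.2619 0.0078] [0.452 0.234 0.003] [0.498 0.28  0.017]
0.025 185 [0.4727 0.2564 0.0253] [0.453 0.234 0.018] [0.498 0.28  0.032]
0.04 219 [0.473  0.2563 0.0403] [0.453 0.234 0.033] [0.499 0.28  0.047]
0.055 560 [0.4745 0.2567 0.0565] [0.453 0.234 0.048] [0.503 0.283 0.062]
0.07 94 [0.476  0.254  0.0705] [0.471 0.248 0.063] [0.488 0.265 0.077]
0.085 48 [0.4757 0.2541 0.0857] [0.473 0.25  0.078] [0.483 0.262 0.092]
0.1 52 [0.4758 0.2541 0.1003] [0.473 0.25  0.093] [0.484 0.262 0.107]
0.115 61 [0.4757 0.2536 0.1153] [0.473 0.25  0.108] [0.482 0.262 0.122]
0.13 72 [0.4759 0.2539 0.1304] [0.473 0.25  0.123] [0.484 0.262 0.137]
0.145 86 [0.4757 0.2539 0.1454] [0.473 0.25  0.138] [0.484 0.262 0.152]
0.16 102 [0.4758 0.254  0.1602] [0.473 0.25  0.153] [0.483 0.262 0.167]
0.175 136 [0.476  0.254  0.1759] [0.473 0.25  0.168] [0.485 0.262 0.182]
0.19 109 [0.478  0.255  0.1843] [0.473 0.25  0.183] [0.486 0.262 0.186]
brush [(array([0.4831, 0.2561, 0.01  ]), 0.58)]
pot [(array([ 4.789e-01,  2.620e-01, -2.000e-04]), 0.8)]
cup_floor []
cup_rim [(array([0.5879, 0.099 , 0.0727]), 0.59)]
cup rim ((0.5860728621482849, 0.10418596863746643), 0.02879154123365879) 0.07355463219356903 122
slide [-0.0106  0.0629  0.1025] len 0.121 spin -0.29
```

View pics/w2.png

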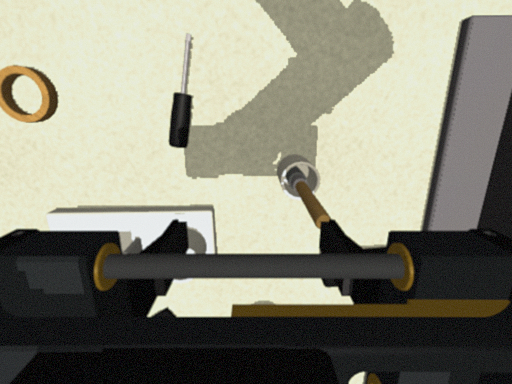

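>>> servo_tool(slide=[[-0.004,0.028,0],[-0.0085,0.056,0],[-0.0085,0.056,0.035],[-0.0085,0.056,0.07],[-0.0085,0.056,0.1015]], spin=[0,0,0,0,0], grip=[0,0,0,0,0])

```text
time_s: 5.2
tcp_pos: [0.48, 0.253, 0.1451]
ee_rot: [[-1.0, 0.006, 0.0], [0.006, 1.0, 0.001], [-0.0, 0.001, -1.0]]
wrist_force: [0.7, 1.3, 0.5]
gripper_width: 1.0
gripper_force: 0.0
```

>>> servo_tool(slide=[[0,0,0],[0,0,0],[0,0,0],[0,0,0],[0,0,0]], spin=[0,0,0,0,0], grip=[0.5,0.7,0.9,1,1])

```text
time_s: 5.62
tcp_pos: [0.4811, 0.2546, 0.1484]
ee_rot: [[-1.0, 0.005, 0.003], [0.005, 1.0, 0.003], [-0.003, 0.003, -1.0]]
wrist_force: [-0.1, -0.3, -0.1]
gripper_width: 0.71
gripper_force: 0.0
```

>>> servo_tool(slide=[[0,0,0],[0,0,0],[0,0,0],[0,0,0],[0,0,0]], spin=[0,0,0,0,0], grip=[1,1,1,1,1])

```text
time_s: 6.03
tcp_pos: [0.48, 0.2541, 0.1462]
ee_rot: [[-1.0, 0.005, 0.0], [0.005, 1.0, 0.0], [-0.0, 0.0, -1.0]]
wrist_force: [-0.2, -0.5, -0.5]
gripper_width: 0.323
gripper_force: 0.0
```

```bash
python3 - <<'E'
from h import *
st()
E
```

```text
t 6.03 tcp [0.48   0.2541 0.1462] yaz 89.73 tz [ 1.e-04  1.e-04 -1.e+00] F [-0.2 -0.5 -0.5] w 28.1 gf 0.0
```

>>> servo_tool(slide=[[0,0,0],[0,0,0],[0,0,0],[0,0,0],[0,0,0]], spin=[0,0,0,0,0], grip=[1,1,1,1,1])

```text
time_s: 6.45
tcp_pos: [0.4799, 0.254, 0.1458]
ee_rot: [[-1.0, 0.005, -0.0], [0.005, 1.0, -0.0], [0.0, -0.0, -1.0]]
wrist_force: [0.9, -0.4, -0.2]
gripper_width: 0.153
gripper_force: 30.0
```

>>> servo_tool(slide=[[0,0,-0.02],[0,0,-0.05],[0,0,-0.08],[0,0,-0.105],[0,0,-0.105]], spin=[0,0,0,0,0], grip=[1,1,1,1,1])

```text
time_s: 6.87
tcp_pos: [0.4824, 0.2555, 0.2571]
ee_rot: [[-1.0, 0.004, 0.01], [0.004, 1.0, 0.006], [-0.01, 0.006, -1.0]]
wrist_force: [-0.4, 0.3, -0.3]
gripper_width: 0.152
gripper_force: 30.0
```

```bash
python3 - <<'E'
from h import *
st()
for n in ['scene','side']:
    c=shot(n,n+'1.png'); P=cloud(c).reshape(-1,3); s=sense()['tcp_pos']
    b=P[(np.hypot(P[:,0]-s[0],P[:,1]-s[1])<.05)&(P[:,2]>.09)&(P[:,2]<.21)]
    for z in np.arange(.095,.21,.015):
        q=b[abs(b[:,2]-z)<.0075]
        if len(q): print(n,round(z,3),len(q),q.mean(0).round(4))
    print([(np.round(d['point'],4),round(d['conf'],2)) for d in tip_of('brush',n)])
to([.586,.103,.25],90)
E
```

```text
t 6.87 tcp [0.4824 0.2555 0.2571] yaz 89.78 tz [ 0.0096  0.0064 -0.9999] F [-0.4  0.3 -0.3] w 13.2 gf 30.0
scene 0.125 33 [0.4913 0.2586 0.1261]
scene 0.14 34 [0.4911 0.2582 0.1405]
scene 0.155 48 [0.4898 0.2581 0.1563]
scene 0.17 35 [0.4886 0.2574 0.1685]
scene 0.185 39 [0.4871 0.2563 0.1841]
scene 0.2 24 [0.4868 0.2564 0.2003]
[(array([0.4886, 0.2561, 0.1154]), 0.85)]
side 0.11 34 [0.4794 0.2642 0.1131]
side 0.125 60 [0.4808 0.2648 0.1248]
side 0.14 68 [0.481  0.2645 0.1399]
side 0.155 78 [0.4802 0.2628 0.1543]
side 0.17 67 [0.4806 0.2615 0.171 ]
side 0.185 39 [0.4799 0.2612 0.1853]
side 0.2 45 [0.4804 0.2605 0.2001]
[(array([0.4777, 0.2536, 0.1108]), 0.6)]
slide [-0.1075 -0.15   -0.0002] len 0.185 spin -0.29
```

>>> servo_tool(slide=[[-0.022,-0.031,0],[-0.045,-0.063,0],[-0.069,-0.096,0],[-0.09,-0.126,0],[-0.107,-0.15,0]], spin=[0,0,0,0,0], grip=[1,1,1,1,1])

```text
time_s: 7.48
tcp_pos: [0.5867, 0.1012, 0.249]
ee_rot: [[-1.0, 0.006, -0.003], [0.006, 1.0, -0.002], [0.003, -0.002, -1.0]]
wrist_force: [1.2, 0.8, 0.2]
gripper_width: 0.153
gripper_force: 30.0
```

>>> servo_tool(slide=[[0,0,0],[0,0,0],[0,0,0],[0,0,0],[0,0,0]], spin=[0,0,0,0,0], grip=[1,1,1,1,1])

```text
time_s: 7.9
tcp_pos: [0.5856, 0.1045, 0.2508]
ee_rot: [[-1.0, 0.003, -0.001], [0.003, 1.0, -0.0], [0.001, -0.0, -1.0]]
wrist_force: [0.7, -0.2, -0.8]
gripper_width: 0.15
gripper_force: 30.0
```

```bash
python3 - <<'E'
from h import *
st()
for n in ['scene','side']:
    c=shot(n,n+'2.png'); P=cloud(c).reshape(-1,3); s=sense()['tcp_pos']; ok=~np.isnan(P[:,0])
    b=P[(np.hypot(P[:,0]-s[0],P[:,1]-s[1])<.05)&(P[:,2]>.09)&(P[:,2]<.21)]
    for z in np.arange(.095,.2,.03):
        q=b[abs(b[:,2]-z)<.0075]
        if len(q): print(n,round(z,3),len(q),q.mean(0).round(4))
    print([(np.round(d['point'],4),round(d['conf'],2)) for d in tip_of('brush',n)])
    m=ok&(np.hypot(P[:,0]-.585,P[:,1]-.102)<.04)&(P[:,2]>.068)&(P[:,2]<.082); q=P[m]; print('cup rim',cv2.minEnclosingCircle(q[:,:2].astype(np.float32)),q[:,2].mean(),len(q))
to([.586,.103,.17],90)
E
```

```text
t 7.9 tcp [0.5856 0.1045 0.2508] yaz 89.82 tz [-6.e-04 -1.e-04 -1.e+00] F [ 0.7 -0.2 -0.8] w 13.0 gf 30.0
scene 0.125 34 [0.5916 0.1085 0.1252]
scene 0.155 48 [0.5901 0.1077 0.1551]
scene 0.185 32 [0.5885 0.1054 0.1835]
[(array([0.5881, 0.104 , 0.107 ]), 0.61)]
cup rim ((0.5863823294639587, 0.10128972679376602), 0.02982611209154129) 0.07520217491728877 144
side 0.125 48 [0.5851 0.1151 0.1251]
side 0.155 58 [0.5845 0.1129 0.1538]
side 0.185 36 [0.5858 0.1102 0.1851]
[(array([0.5829, 0.1029, 0.11  ]), 0.75)]
cup rim ((0.5845943689346313, 0.10431093722581863), 0.03000829927623272) 0.07154619684448112 146
slide [-0.     -0.0012  0.0813] len 0.081 spin -0.21
```

View pics/side2.png

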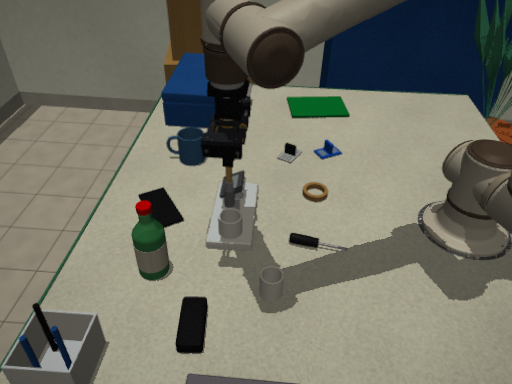

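>>> servo_tool(slide=[[0.001,-0.0055,0],[0.001,-0.0055,0.02],[0.001,-0.0055,0.04],[0.001,-0.0055,0.06],[0.001,-0.0055,0.08]], spin=[0,0,0,0,0], grip=[1,1,1,1,1])

```text
time_s: 8.52
tcp_pos: [0.5851, 0.0978, 0.1706]
ee_rot: [[-1.0, 0.005, 0.001], [0.005, 1.0, 0.0], [-0.001, 0.0, -1.0]]
wrist_force: [0.2, 0.3, -0.5]
gripper_width: 0.15
gripper_force: 30.0
```

>>> servo_tool(slide=[[0,0,0],[0,0,0],[0,0,0],[0,0,0],[0,0,0]], spin=[0,0,0,0,0], grip=[1,1,1,1,1])

```text
time_s: 8.93
tcp_pos: [0.5859, 0.0982, 0.1726]
ee_rot: [[-1.0, 0.005, 0.003], [0.005, 1.0, 0.001], [-0.003, 0.001, -1.0]]
wrist_force: [-0.0, -0.0, -1.3]
gripper_width: 0.154
gripper_force: 30.0
```

```bash
python3 - <<'E'
from h import *
st()
for n in ['scene','side']:
    c=shot(n,n+'3.png'); print([(np.round(d['point'],4),round(d['conf'],2)) for d in tip_of('brush',n)])
a=[cv2.imread(f'pics/{n}3.png')[120:280,170:330] for n in ('scene','side')]
cv2.imwrite('pics/c3.png',cv2.resize(np.hstack(a),None,fx=2.4,fy=2.4))
to([.586,.103,.17],90)
E
```

```text
t 8.93 tcp [0.5859 0.0982 0.1726] yaz 89.73 tz [ 2.6e-03  9.0e-04 -1.0e+00] F [-0.  -0.  -1.3] w 13.4 gf 30.0
[(array([ 0.6539, -0.3591,  0.0046]), 0.67), (array([0.5902, 0.0978, 0.0306]), 0.62)]
[(array([0.5839, 0.0971, 0.0317]), 0.46)]
slide [-0.0006  0.0049  0.0017] len 0.005 spin -0.27
```

View pics/c3.png

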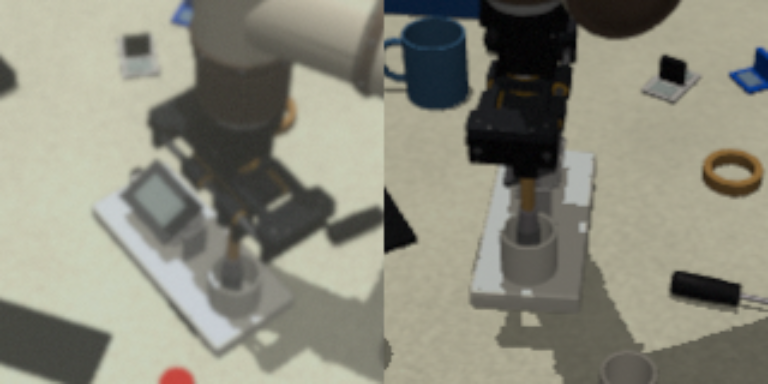

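>>> servo_tool(slide=[[0,0.002,-0.02],[0,0.002,-0.038],[0,0.002,-0.038],[0,0.002,-0.038],[0,0.002,-0.038]], spin=[0,0,0,0,0], grip=[1,1,1,1,1])

```text
time_s: 9.55
tcp_pos: [0.5847, 0.0999, 0.2084]
ee_rot: [[-1.0, 0.005, -0.001], [0.005, 1.0, 0.0], [0.001, 0.0, -1.0]]
wrist_force: [0.2, 0.3, -0.9]
gripper_width: 0.148
gripper_force: 30.0
```

>>> servo_tool(slide=[[0,0,0.02],[0,0,0.039],[0,0,0.039],[0,0,0.039],[0,0,0.039]], spin=[0,0,0,0,0], grip=[1,1,1,1,1])

```text
time_s: 9.97
tcp_pos: [0.5854, 0.1, 0.1701]
ee_rot: [[-1.0, 0.005, -0.0], [0.005, 1.0, -0.001], [0.0, -0.001, -1.0]]
wrist_force: [0.3, 0.2, -0.3]
gripper_width: 0.153
gripper_force: 30.0
```

>>> servo_tool(slide=[[0,0,0],[0,0,0],[0,0,0],[0,0,-0.02],[0,0,-0.04]], spin=[0,0,0,0,0], grip=[1,1,1,1,1])

```text
time_s: 10.38
tcp_pos: [0.5845, 0.0997, 0.2096]
ee_rot: [[-1.0, 0.005, -0.003], [0.005, 1.0, -0.001], [0.003, -0.001, -1.0]]
wrist_force: [0.7, -0.4, 0.5]
gripper_width: 0.154
gripper_force: 30.0
```

>>> servo_tool(slide=[[0,0,-0.02],[0,0,-0.04],[0,0,-0.04],[0,0,-0.04],[0,0,-0.04]], spin=[0,0,0,0,0], grip=[1,1,1,1,1])

```text
time_s: 10.8
tcp_pos: [0.5846, 0.0999, 0.2494]
ee_rot: [[-1.0, 0.005, -0.001], [0.005, 1.0, 0.0], [0.001, 0.0, -1.0]]
wrist_force: [0.1, 0.4, -0.9]
gripper_width: 0.157
gripper_force: 30.0
```

```bash
python3 - <<'E'
from h import *
st(); to([.479,.255,.25],90)
E
```

```text
t 10.8 tcp [0.5846 0.0999 0.2494] yaz 89.71 tz [-1.2e-03  2.0e-04 -1.0e+00] F [ 0.1  0.4 -0.9] w 13.6 gf 30.0
slide [ 0.1064  0.1545 -0.0004] len 0.188 spin -0.29
```

>>> servo_tool(slide=[[0.02,0.029,0],[0.043,0.062,0],[0.066,0.096,0],[0.089,0.129,0],[0.1075,0.1555,0]], spin=[0,0,0,0,0], grip=[1,1,1,1,1])

```text
time_s: 11.22
tcp_pos: [0.4764, 0.2573, 0.2486]
ee_rot: [[-1.0, 0.004, -0.002], [0.004, 1.0, -0.001], [0.002, -0.001, -1.0]]
wrist_force: [0.0, 0.4, -0.5]
gripper_width: 0.156
gripper_force: 30.0
```

>>> servo_tool(slide=[[0,0,0],[0,0,0],[0,0,0],[0,0,0],[0,0,0]], spin=[0,0,0,0,0], grip=[1,1,1,1,1])

```text
time_s: 11.63
tcp_pos: [0.479, 0.255, 0.2496]
ee_rot: [[-1.0, 0.007, -0.001], [0.007, 1.0, -0.001], [0.001, -0.001, -1.0]]
wrist_force: [0.4, 0.1, -0.4]
gripper_width: 0.153
gripper_force: 30.0
```

```bash
python3 - <<'E'
from h import *
st()
for n in ['scene','side']:
    c=shot(n,n+'4.png'); P=cloud(c).reshape(-1,3); s=sense()['tcp_pos']; ok=~np.isnan(P[:,0])
    b=P[(np.hypot(P[:,0]-s[0],P[:,1]-s[1])<.05)&(P[:,2]>.09)&(P[:,2]<.21)]
    for z in np.arange(.095,.2,.03):
        q=b[abs(b[:,2]-z)<.0075]
        if len(q): print(n,round(z,3),len(q),q.mean(0).round(4))
    print([(np.round(d['point'],4),round(d['conf'],2)) for d in tip_of('brush',n)])
    m=ok&(np.hypot(P[:,0]-.478,P[:,1]-.259)<.04)&(P[:,2]>.05)&(P[:,2]<.07); q=P[m]; print('pot rim',cv2.minEnclosingCircle(q[:,:2].astype(np.float32)),len(q))
to([.478,.256,.148],90)
E
```

```text
t 11.63 tcp [0.479  0.255  0.2496] yaz 89.61 tz [-7.e-04 -7.e-04 -1.e+00] F [ 0.4  0.1 -0.4] w 13.3 gf 30.0
scene 0.125 34 [0.4871 0.2573 0.1246]
scene 0.155 52 [0.4853 0.2557 0.1547]
scene 0.185 29 [0.4833 0.255  0.1828]
[(array([0.4819, 0.2556, 0.1092]), 0.72)]
pot rim ((0.4785735309123993, 0.25644582509994507), 0.02628733590245247) 163
side 0.125 62 [0.4805 0.2654 0.1247]
side 0.155 77 [0.4797 0.2632 0.1539]
side 0.185 43 [0.4799 0.2619 0.1854]
[(array([0.4798, 0.2526, 0.107 ]), 0.95), (array([ 0.6556, -0.3533,  0.0012]), 0.57)]
pot rim ((0.47675472497940063, 0.26083502173423767), 0.026284173130989075) 202
slide [0.0009 0.0006 0.1019] len 0.102 spin -0.35
```

>>> servo_tool(slide=[[0.0035,0,0],[0.0035,0,0.025],[0.0035,0,0.05],[0.0035,0,0.075],[0.0035,0,0.1]], spin=[0,0,0,0,0], grip=[1,1,1,1,1])

```text
time_s: 12.25
tcp_pos: [0.4749, 0.2559, 0.1494]
ee_rot: [[-1.0, 0.005, 0.001], [0.005, 1.0, 0.001], [-0.001, 0.001, -1.0]]
wrist_force: [0.8, 0.6, -1.0]
gripper_width: 0.154
gripper_force: 30.0
```

>>> servo_tool(slide=[[0,0,0],[0,0,0],[0,0,0.001],[0,0,0.002],[0,0,0.002]], spin=[0,0,0,0,0], grip=[1,1,1,1,1])

```text
time_s: 12.67
tcp_pos: [0.4755, 0.2565, 0.1494]
ee_rot: [[-1.0, 0.005, 0.002], [0.005, 1.0, 0.002], [-0.002, 0.002, -1.0]]
wrist_force: [0.2, 0.3, 0.4]
gripper_width: 0.157
gripper_force: 30.0
```

```bash
python3 - <<'E'
from h import *
st()
for n in ['scene','side']:
    c=shot(n); P=cloud(c).reshape(-1,3)
    print([(np.round(d['point'],4),round(d['conf'],2)) for d in tip_of('brush',n)])
E
```

```text
t 12.67 tcp [0.4755 0.2565 0.1494] yaz 89.73 tz [ 0.0019  0.0018 -1.    ] F [0.2 0.3 0.4] w 13.7 gf 30.0
[(array([0.4808, 0.2531, 0.0121]), 0.69)]
[(array([0.476 , 0.2526, 0.0065]), 0.57)]
```

>>> servo_tool(slide=[[0,0,0.001],[0,0,0.001],[0,0,0.001],[0,0,0.001],[0,0,0.001]], spin=[0,0,0,0,0], grip=[0.5,0.2,0,0,0])

```text
time_s: 13.28
tcp_pos: [0.475, 0.2561, 0.1471]
ee_rot: [[-1.0, 0.005, 0.0], [0.005, 1.0, 0.0], [-0.0, 0.0, -1.0]]
wrist_force: [-0.6, 0.6, -0.3]
gripper_width: 0.45
gripper_force: 0.0
```

>>> servo_tool(slide=[[0,0,0],[0,0,0],[0,0,0],[0,0,0],[0,0,0]], spin=[0,0,0,0,0], grip=[0,0,0,0,0])

```text
time_s: 13.7
tcp_pos: [0.475, 0.256, 0.147]
ee_rot: [[-1.0, 0.005, -0.0], [0.005, 1.0, -0.0], [0.0, -0.0, -1.0]]
wrist_force: [-0.3, 0.5, 0.2]
gripper_width: 0.828
gripper_force: 0.0
```

>>> servo_tool(slide=[[0,0,-0.02],[0,0,-0.045],[0,0,-0.075],[0,0,-0.1],[0,0,-0.11]], spin=[0,0,0,0,0], grip=[0,0,0,0,0])

```text
time_s: 14.12
tcp_pos: [0.4764, 0.2569, 0.2612]
ee_rot: [[-1.0, 0.004, 0.006], [0.004, 1.0, 0.004], [-0.006, 0.004, -1.0]]
wrist_force: [0.4, 1.3, 0.8]
gripper_width: 0.996
gripper_force: 0.0
```

```bash
python3 - <<'E'
from h import *
st()
for n in ['scene','side']:
    c=shot(n,n+'5.png'); P=cloud(c).reshape(-1,3)
    print([(np.round(d['point'],4),round(d['conf'],2)) for d in tip_of('brush',n)])
    b=P[(np.hypot(P[:,0]-.476,P[:,1]-.257)<.06)&(P[:,2]>.07)&(P[:,2]<.19)]
    for z in np.arange(.08,.19,.03):
        q=b[abs(b[:,2]-z)<.0075]
        if len(q): print(n,round(z,3),len(q),q.mean(0).round(4))
to([.446,-.285,.25],60)
E
```

```text
t 14.12 tcp [0.4764 0.2569 0.2612] yaz 89.76 tz [ 0.0058  0.004  -1.    ] F [0.4 1.3 0.8] w 86.6 gf 0.0
[(array([ 0.3698, -0.0966, -0.003 ]), 0.54), (array([0.4813, 0.2567, 0.0047]), 0.49)]
scene 0.08 23 [0.4816 0.257  0.0769]
scene 0.11 19 [0.4816 0.2571 0.1099]
scene 0.14 22 [0.4821 0.2568 0.139 ]
scene 0.17 18 [0.4818 0.2574 0.1703]
[(array([0.4754, 0.2538, 0.0053]), 0.93)]
side 0.08 43 [0.476  0.2619 0.0807]
side 0.11 38 [0.4765 0.2621 0.1102]
side 0.14 33 [0.4761 0.2619 0.1398]
side 0.17 40 [0.4764 0.2615 0.17  ]
slide [ 0.0254 -0.5408  0.0062] len 0.541 spin 29.7
```

>>> servo_tool(slide=[[0.002,-0.035,0],[0.004,-0.072,0],[0.006,-0.11,0],[0.007,-0.148,0],[0.0085,-0.186,0]], spin=[0,0,0,0,0], grip=[0,0,0,0,0])

```text
time_s: 14.73
tcp_pos: [0.4641, 0.0682, 0.2548]
ee_rot: [[-1.0, 0.004, -0.004], [0.004, 1.0, -0.002], [0.004, -0.002, -1.0]]
wrist_force: [1.2, -0.4, 0.3]
gripper_width: 1.003
gripper_force: 0.0
```

>>> servo_tool(slide=[[0.002,-0.037,0],[0.004,-0.075,0],[0.006,-0.112,0],[0.007,-0.15,0],[0.0085,-0.187,0]], spin=[0,0,0,0,0], grip=[0,0,0,0,0])

```text
time_s: 15.15
tcp_pos: [0.4547, -0.1186, 0.255]
ee_rot: [[-1.0, 0.005, -0.004], [0.005, 1.0, 0.0], [0.004, 0.0, -1.0]]
wrist_force: [0.5, 0.2, -0.2]
gripper_width: 1.002
gripper_force: 0.0
```

>>> servo_tool(slide=[[0.002,-0.035,0],[0.004,-0.07,0],[0.006,-0.1,0],[0.007,-0.13,0],[0.0085,-0.165,0]], spin=[6,12,18,24,30], grip=[0,0,0,0,0])

```text
time_s: 15.57
tcp_pos: [0.4456, -0.2827, 0.2546]
ee_rot: [[-0.861, 0.509, -0.004], [0.509, 0.861, 0.002], [0.004, -0.0, -1.0]]
wrist_force: [0.7, 0.1, 0.2]
gripper_width: 0.999
gripper_force: 0.0
```

```bash
python3 - <<'E'
from h import *
st(); to([.446,-.285,.15],60)
s=sense(); c=shot('wrist','w6.png'); P=cloud(c).reshape(-1,3); ok=~np.isnan(P[:,0])
m=ok&(np.hypot(P[:,0]-.446,P[:,1]+.284)<.055)&(P[:,2]>.003)&(P[:,2]<.06); q=P[m]
print(len(q),'plate',cv2.minAreaRect(q[q[:,2]<.012][:,:2].astype(np.float32)),'fin',cv2.minAreaRect(q[q[:,2]>.02][:,:2].astype(np.float32)),q[:,2].max())
print([(np.round(d['point'],4),round(d['conf'],2)) for d in tip_of('slide','wrist')])
E
```

```text
t 15.57 tcp [ 0.4456 -0.2827  0.2546] yaz 59.43 tz [-0.0041  0.0019 -1.    ] F [0.7 0.1 0.2] w 86.9 gf 0.0
slide [-0.002  -0.0017  0.1046] len 0.105 spin -0.57
1750 plate ((0.4460781216621399, -0.28622812032699585), (0.0759143978357315, 0.05013827234506607), 62.28705978393555) fin ((0.44571730494499207, -0.28609025478363037), (0.009524728171527386, 0.035719748586416245), 59.73997116088867) 0.04201437218717985
[(array([ 0.4436, -0.2817, -0.0025]), 0.7), (array([ 0.327 , -0.3131,  0.001 ]), 0.6)]
```

View pics/w6.png

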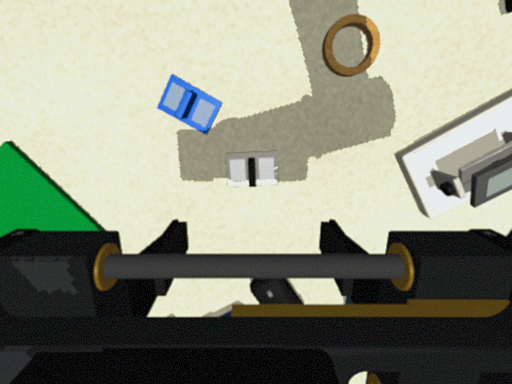

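>>> servo_tool(slide=[[-0.002,-0.0026,0.03],[-0.002,-0.0026,0.07],[-0.002,-0.0026,0.11],[-0.002,-0.0026,0.15],[-0.002,-0.0026,0.175]], spin=[0,0,0,0,0], grip=[0,0,0,0,0])

```text
time_s: 16.08
tcp_pos: [0.4437, -0.2834, 0.0767]
ee_rot: [[-0.863, 0.505, -0.008], [0.505, 0.863, 0.003], [0.009, -0.001, -1.0]]
wrist_force: [0.3, 1.4, 0.2]
gripper_width: 1.002
gripper_force: 0.0
```

>>> servo_tool(slide=[[0,0,0.01],[0,0,0.02],[0,0,0.03],[0,0,0.037],[0,0,0.037]], spin=[0,0,0,0,0], grip=[0,0,0,0,0])

```text
time_s: 16.5
tcp_pos: [0.4472, -0.2849, 0.0445]
ee_rot: [[-0.864, 0.504, -0.001], [0.504, 0.864, 0.0], [0.001, -0.0, -1.0]]
wrist_force: [-0.7, 0.5, -0.1]
gripper_width: 0.998
gripper_force: 0.0
```

```bash
python3 - <<'E'
from h import *
st(); to([.446,-.286,.041],60)
E
```

```text
t 16.5 tcp [ 0.4472 -0.2849  0.0445] yaz 59.72 tz [-7.e-04  4.e-04 -1.e+00] F [-0.7  0.5 -0.1] w 86.8 gf 0.0
slide [ 0.0004 -0.0015  0.0035] len 0.004 spin -0.28
```

>>> servo_tool(slide=[[0,-0.001,0.002],[0,-0.001,0.002],[0,-0.001,0.002],[0,-0.001,0.002],[0,-0.001,0.002]], spin=[0,0,0,0,0], grip=[0.5,0.8,1,1,1])

```text
time_s: 16.92
tcp_pos: [0.4471, -0.2861, 0.0436]
ee_rot: [[-0.864, 0.504, 0.001], [0.504, 0.864, -0.0], [-0.001, 0.0, -1.0]]
wrist_force: [0.7, -0.2, 0.4]
gripper_width: 0.703
gripper_force: 0.0
```

>>> servo_tool(slide=[[0,0,0],[0,0,0],[0,0,0],[0,0,0],[0,0,0]], spin=[0,0,0,0,0], grip=[1,1,1,1,1])

```text
time_s: 17.33
tcp_pos: [0.4468, -0.2859, 0.043]
ee_rot: [[-0.864, 0.504, -0.0], [0.504, 0.864, 0.0], [0.0, -0.0, -1.0]]
wrist_force: [-0.5, -0.3, -0.6]
gripper_width: 0.326
gripper_force: 0.0
```

>>> servo_tool(slide=[[0,0,0],[0,0,0],[0,0,0],[0,0,0],[0,0,0]], spin=[0,0,0,0,0], grip=[1,1,1,1,1])

```text
time_s: 17.75
tcp_pos: [0.4468, -0.2859, 0.043]
ee_rot: [[-0.864, 0.504, -0.0], [0.504, 0.864, 0.0], [0.0, -0.0, -1.0]]
wrist_force: [0.7, -0.1, 0.3]
gripper_width: 0.113
gripper_force: 30.0
```

>>> servo_tool(slide=[[0,0,0],[0,0,0],[0,0,0],[0,0,0],[0,0,0]], spin=[0,0,0,0,0], grip=[1,1,1,1,1])

```text
time_s: 18.17
tcp_pos: [0.4468, -0.2859, 0.043]
ee_rot: [[-0.864, 0.504, -0.0], [0.504, 0.864, 0.0], [0.0, -0.0, -1.0]]
wrist_force: [0.2, -0.2, -0.4]
gripper_width: 0.119
gripper_force: 30.0
```

```bash
python3 - <<'E'
from h import *
st()
E
```

```text
t 18.17 tcp [ 0.4468 -0.2859  0.043 ] yaz 59.72 tz [-1.e-04  0.e+00 -1.e+00] F [ 0.2 -0.2 -0.4] w 10.4 gf 30.0
```

>>> servo_tool(slide=[[0,0,-0.02],[0,0,-0.055],[0,0,-0.095],[0,0,-0.13],[0,0,-0.157]], spin=[0,0,0,0,0], grip=[1,1,1,1,1])

```text
time_s: 18.58
tcp_pos: [0.4473, -0.2862, 0.2031]
ee_rot: [[-0.864, 0.504, 0.003], [0.504, 0.864, -0.001], [-0.003, 0.0, -1.0]]
wrist_force: [0.4, -0.2, -1.6]
gripper_width: 0.112
gripper_force: 30.0
```

>>> servo_tool(slide=[[0,0.03,0],[0,0.06,0],[0,0.09,0],[0.002,0.122,0],[0.003,0.153,0]], spin=[0,0,0,0,0], grip=[1,1,1,1,1])

```text
time_s: 19.0
tcp_pos: [0.5213, -0.1509, 0.1999]
ee_rot: [[-0.863, 0.505, -0.001], [0.505, 0.863, 0.0], [0.001, 0.0, -1.0]]
wrist_force: [-0.4, -0.1, -1.2]
gripper_width: 0.11
gripper_force: 30.0
```

>>> servo_tool(slide=[[0,0.03,0],[0,0.06,0],[0,0.09,0],[0.001,0.122,0],[0.002,0.152,0]], spin=[-6.5,-13,-19.5,-26,-30.8], grip=[1,1,1,1,1])

```text
time_s: 19.42
tcp_pos: [0.5965, -0.0184, 0.1996]
ee_rot: [[-1.0, -0.014, -0.001], [-0.014, 1.0, 0.0], [0.001, 0.0, -1.0]]
wrist_force: [0.5, -0.3, -1.6]
gripper_width: 0.111
gripper_force: 30.0
```

>>> servo_tool(slide=[[0,0,0],[0,0,0],[0,0,0],[0,0,0],[0,0,0]], spin=[0,0,0,0,0], grip=[1,1,1,1,1])

```text
time_s: 19.83
tcp_pos: [0.5957, -0.021, 0.2001]
ee_rot: [[-1.0, -0.007, -0.0], [-0.007, 1.0, -0.0], [0.0, -0.0, -1.0]]
wrist_force: [-0.2, -0.6, -0.4]
gripper_width: 0.112
gripper_force: 30.0
```

```bash
cat >> h.py <<'E'
def plane(w,n=6,tol=.004):
    for _ in range(n):
        d=w-w.mean(0); v=np.linalg.svd(d,full_matrices=False)[2][2]; v=v*np.sign(v[2]); w=w[abs(d@v)<tol]
    return w.mean(0),v,len(w)
def slope(v): return round(np.degrees(np.arctan2(v[0],v[2])),2),round(np.degrees(np.arctan2(v[1],v[2])),2)
E
python3 - <<'E'
from h import *
s=st(); p=np.array(s['tcp_pos'])
for n in ['scene','side','wrist']:
    c=shot(n,n+'7.png'); P=cloud(c).reshape(-1,3)
    for z in np.arange(.145,.2,.006):
        q=P[(np.abs(P[:,:2]-p[:2])<.05).all(1)&(abs(P[:,2]-z)<.003)]
        if len(q)>4: print(n,round(z,3),len(q),q.min(0).round(3),q.max(0).round(3))
to([.597,-.0195,.145],90.5)
a=[cv2.imread(f'pics/{n}7.png')[100:260,170:330] for n in ('scene','side')]
cv2.imwrite('pics/c7.png',cv2.resize(np.hstack(a),None,fx=2.4,fy=2.4))
E
```

```text
t 19.83 tcp [ 0.5957 -0.021   0.2001] yaz 90.43 tz [-4.e-04 -0.e+00 -1.e+00] F [-0.2 -0.6 -0.4] w 9.7 gf 30.0
scene 0.157 9 [ 0.573 -0.05   0.158] [0.62  0.014 0.16 ]
scene 0.163 179 [ 0.57  -0.061  0.161] [0.621 0.016 0.166]
scene 0.169 91 [ 0.573 -0.059  0.166] [0.621 0.017 0.171]
scene 0.181 17 [ 0.589 -0.022  0.178] [ 0.614 -0.008  0.184]
scene 0.187 23 [ 0.593 -0.027  0.184] [ 0.614 -0.008  0.189]
scene 0.193 22 [ 0.595 -0.035  0.19 ] [ 0.614 -0.008  0.196]
scene 0.199 17 [ 0.598 -0.028  0.197] [ 0.613 -0.008  0.202]
side 0.151 6 [0.572 0.014 0.152] [0.616 0.016 0.154]
side 0.157 110 [ 0.57  -0.057  0.155] [0.621 0.02  0.16 ]
side 0.163 157 [ 0.572 -0.055  0.16 ] [0.621 0.021 0.166]
side 0.169 19 [ 0.578 -0.017  0.166] [ 0.612 -0.009  0.172]
side 0.175 30 [ 0.578 -0.018  0.172] [ 0.612 -0.004  0.178]
side 0.181 30 [ 0.578 -0.018  0.178] [ 0.613 -0.004  0.184]
side 0.187 28 [ 0.578 -0.019  0.184] [ 0.612 -0.004  0.19 ]
side 0.193 19 [ 0.587 -0.013  0.19 ] [ 0.612 -0.003  0.195]
side 0.199 5 [ 0.586 -0.005  0.196] [ 0.603 -0.002  0.199]
wrist 0.157 100 [ 0.57  -0.058  0.157] [0.572 0.015 0.16 ]
wrist 0.163 3582 [ 0.57 -0.06  0.16] [0.604 0.017 0.166]
wrist 0.169 44 [ 0.577 -0.026  0.166] [ 0.579 -0.017  0.172]
wrist 0.175 93 [ 0.577 -0.035  0.172] [ 0.587 -0.008  0.178]
wrist 0.181 159 [ 0.577 -0.035  0.178] [ 0.588 -0.008  0.184]
wrist 0.187 173 [ 0.577 -0.035  0.184] [ 0.588 -0.008  0.19 ]
wrist 0.193 230 [ 0.577 -0.035  0.19 ] [ 0.598 -0.008  0.196]
wrist 0.199 721 [ 0.578 -0.036  0.196] [ 0.598 -0.007  0.202]
slide [-0.001   0.0013  0.0553] len 0.055 spin -0.05
```

View pics/c7.png

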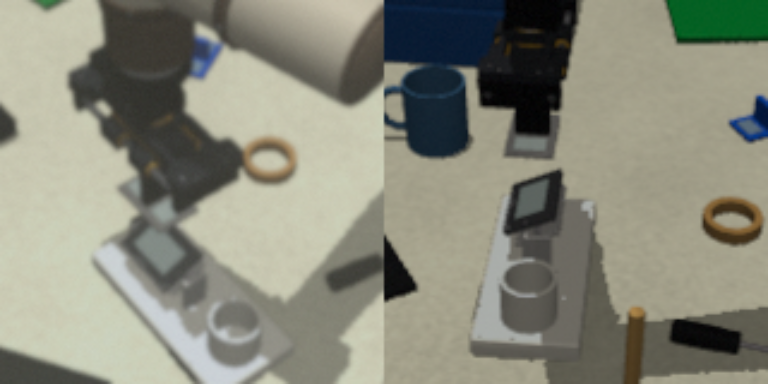

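>>> servo_tool(slide=[[-0.001,0.0013,0.015],[-0.001,0.0013,0.03],[-0.001,0.0013,0.045],[-0.001,0.0013,0.06],[-0.001,0.0013,0.06]], spin=[0,0,0,0,0], grip=[1,1,1,1,1])

```text
time_s: 20.4
tcp_pos: [0.595, -0.0193, 0.1369]
ee_rot: [[-1.0, -0.008, -0.007], [-0.008, 1.0, -0.0], [0.007, -0.0, -1.0]]
wrist_force: [-0.9, -1.0, -2.4]
gripper_width: 0.114
gripper_force: 30.0
```

>>> servo_tool(slide=[[0,0,0],[0,0,0.002],[0,0,0.004],[0,0,0.006],[0,0,0.006]], spin=[0,0,0,0,0], grip=[1,1,1,1,1])

```text
time_s: 20.82
tcp_pos: [0.5976, -0.0187, 0.1345]
ee_rot: [[-1.0, -0.009, 0.001], [-0.009, 1.0, 0.0], [-0.001, 0.0, -1.0]]
wrist_force: [0.5, 0.4, -1.5]
gripper_width: 0.112
gripper_force: 30.0
```

>>> servo_tool(slide=[[0,0,0],[0,0,0.001],[0,0,0.001],[0,0,0.002],[0,0,0.002]], spin=[0,0,0,0,0], grip=[1,1,1,1,1])

```text
time_s: 21.23
tcp_pos: [0.5977, -0.0187, 0.1326]
ee_rot: [[-1.0, -0.009, 0.001], [-0.009, 1.0, -0.0], [-0.001, -0.0, -1.0]]
wrist_force: [0.6, -0.1, 2.9]
gripper_width: 0.109
gripper_force: 30.0
```

>>> servo_tool(slide=[[0,0,0],[0,0,0.001],[0,0,0.001],[0,0,0.002],[0,0,0.002]], spin=[0,0,0,0,0], grip=[1,1,1,1,1])

```text
time_s: 21.65
tcp_pos: [0.5975, -0.0187, 0.1303]
ee_rot: [[-1.0, -0.009, 0.001], [-0.009, 1.0, -0.0], [-0.001, -0.0, -1.0]]
wrist_force: [0.6, 0.0, 5.1]
gripper_width: 0.111
gripper_force: 30.0
```

>>> servo_tool(slide=[[-0.001,0,0.001],[-0.002,0,0.002],[-0.003,0,0.003],[-0.003,0,0.003],[-0.003,0,0.003]], spin=[0,0,0,0,0], grip=[1,1,1,1,1])

```text
time_s: 22.07
tcp_pos: [0.6008, -0.0187, 0.1275]
ee_rot: [[-1.0, -0.009, 0.001], [-0.009, 1.0, -0.0], [-0.001, -0.0, -1.0]]
wrist_force: [0.6, 0.2, 5.9]
gripper_width: 0.112
gripper_force: 30.0
```

>>> servo_tool(slide=[[-0.001,0,0.001],[-0.002,0,0.002],[-0.003,0,0.003],[-0.003,0,0.003],[-0.003,0,0.003]], spin=[0,0,0,0,0], grip=[1,1,1,1,1])

```text
time_s: 22.48
tcp_pos: [0.604, -0.0187, 0.1248]
ee_rot: [[-1.0, -0.01, 0.002], [-0.01, 1.0, -0.0], [-0.002, -0.0, -1.0]]
wrist_force: [-0.1, 0.5, 6.4]
gripper_width: 0.111
gripper_force: 30.0
```

```bash
cat >> h.py <<'E'
def slidetilt(f=None):
    s=st(); p=np.array(s['tcp_pos'])
    for n in ['scene','side','wrist']:
        c=shot(n,f and n+f); P=cloud(c).reshape(-1,3); col=c['pixels'].reshape(-1,3).mean(1)
        # plate top band: below TCP, off the fin
        q=P[(abs(P[:,0]-p[0])<.035)&(abs(P[:,1]-p[1])<.04)&(abs(P[:,1]-p[1])>.022)&(P[:,2]>p[2]-.065)&(P[:,2]<p[2]-.012)]
        if len(q)>20:
            m,v,k=plane(q,10,.003); print(n,'plane',m.round(4),'slope x,y',slope(v),k,len(q))
E
python3 - <<'E'
from h import *
slidetilt('8.png')
a=[cv2.imread(f'pics/{n}8.png')[100:260,170:330] for n in ('scene','side')]
cv2.imwrite('pics/c8.png',cv2.resize(np.hstack(a),None,fx=2.4,fy=2.4))
E
```

```text
t 22.48 tcp [ 0.604  -0.0187  0.1248] yaz 90.55 tz [ 1.7e-03 -2.0e-04 -1.0e+00] F [-0.1  0.5  6.4] w 9.7 gf 30.0
scene plane [ 0.6103 -0.0299  0.0857] slope x,y (np.float64(-0.35), np.float64(10.42)) 52 221
side plane [ 0.5888 -0.0121  0.0812] slope x,y (np.float64(-1.6), np.float64(2.48)) 32 200
wrist plane [ 0.5879 -0.0201  0.0873] slope x,y (np.float64(-4.94), np.float64(0.09)) 2301 2507
```

View pics/c8.png

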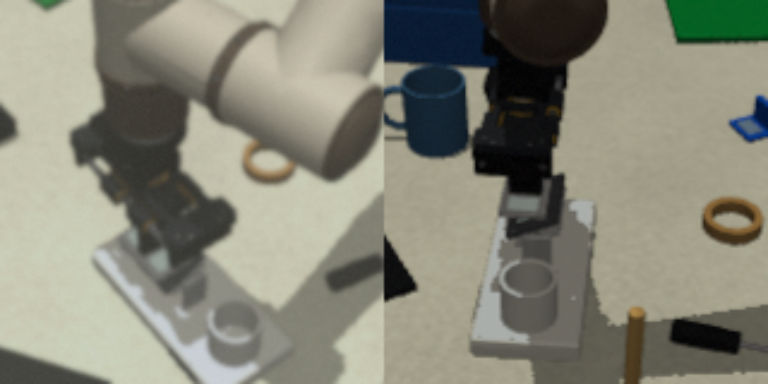

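>>> servo_tool(slide=[[0,0,-0.03],[0,0,-0.065],[0.015,-0.025,-0.07],[0.035,-0.062,-0.07],[0.055,-0.099,-0.07]], spin=[0,0,0,0,0], grip=[1,1,1,1,1])

```text
time_s: 23.05
tcp_pos: [0.5484, -0.1174, 0.1933]
ee_rot: [[-1.0, -0.011, -0.001], [-0.011, 1.0, 0.001], [0.001, 0.001, -1.0]]
wrist_force: [0.4, -1.0, -1.7]
gripper_width: 0.109
gripper_force: 30.0
```

>>> servo_tool(slide=[[0.02,-0.036,0.01],[0.04,-0.07,0.03],[0.051,-0.091,0.06],[0.051,-0.091,0.1],[0.051,-0.091,0.13]], spin=[0,0,0,0,0], grip=[1,1,1,1,1])

```text
time_s: 23.47
tcp_pos: [0.4961, -0.21, 0.0609]
ee_rot: [[-1.0, -0.004, -0.004], [-0.004, 1.0, 0.002], [0.004, 0.002, -1.0]]
wrist_force: [0.4, -0.1, -2.2]
gripper_width: 0.115
gripper_force: 30.0
```

>>> servo_tool(slide=[[0,0,0],[0,0,0],[0,0,0],[0,0,0],[0,0,0]], spin=[0,0,0,0,0], grip=[1,1,1,1,1])

```text
time_s: 23.88
tcp_pos: [0.5009, -0.2087, 0.0661]
ee_rot: [[-1.0, -0.01, 0.004], [-0.01, 1.0, -0.001], [-0.004, -0.001, -1.0]]
wrist_force: [0.3, -0.3, -1.1]
gripper_width: 0.109
gripper_force: 30.0
```

```bash
python3 - <<'E'
from h import *
slidetilt()
E
```

```text
t 23.88 tcp [ 0.5009 -0.2087  0.0661] yaz 90.58 tz [ 4.1e-03 -5.0e-04 -1.0e+00] F [ 0.3 -0.3 -1.1] w 9.5 gf 30.0
scene plane [ 0.5134 -0.186   0.0124] slope x,y (np.float64(26.34), np.float64(12.11)) 32 204
side plane [ 0.4992 -0.1845  0.0255] slope x,y (np.float64(1.17), np.float64(0.67)) 75 93
wrist plane [ 0.4887 -0.2101  0.0286] slope x,y (np.float64(-1.85), np.float64(0.08)) 1732 1857
```

>>> servo_tool(slide=[[0,0,0.01],[0,0,0.018],[0,0,0.021],[0,0,0.021],[0,0,0.021]], spin=[0,0,0,0,0], grip=[1,1,1,1,1])

```text
time_s: 24.45
tcp_pos: [0.4987, -0.2087, 0.0429]
ee_rot: [[-1.0, -0.01, -0.002], [-0.01, 1.0, 0.0], [0.002, 0.0, -1.0]]
wrist_force: [-1.7, 2.2, 4.6]
gripper_width: 0.112
gripper_force: 30.0
```

>>> servo_tool(slide=[[0,0,0],[0,0,0],[0,0,0],[0,0,0],[0,0,0]], spin=[0,0,0,0,0], grip=[0.75,0.7,0.6,0.6,0.6])

```text
time_s: 24.87
tcp_pos: [0.4993, -0.209, 0.0428]
ee_rot: [[-1.0, -0.009, -0.0], [-0.009, 1.0, -0.0], [0.0, -0.0, -1.0]]
wrist_force: [-0.3, -0.5, 0.2]
gripper_width: 0.37
gripper_force: 0.0
```

>>> servo_tool(slide=[[0,0,-0.012],[0,0,-0.012],[-0.01,0,-0.012],[-0.0215,0,-0.012],[-0.0215,0,-0.012]], spin=[0,0,0,0,0], grip=[0.6,0.6,0.6,0.6,0.6])

```text
time_s: 25.28
tcp_pos: [0.5236, -0.2089, 0.055]
ee_rot: [[-1.0, -0.01, 0.003], [-0.01, 1.0, -0.001], [-0.003, -0.001, -1.0]]
wrist_force: [-0.2, -0.1, 0.3]
gripper_width: 0.4
gripper_force: 0.0
```

```bash
python3 - <<'E'
from h import *
st(); c=shot('wrist'); P=cloud(c).reshape(-1,3)
q=P[(np.hypot(P[:,0]-.5,P[:,1]+.209)<.055)&(P[:,2]>.003)]
print(np.bincount((q[:,2]*500).astype(int)))
pl=q[q[:,2]<.014]; print('plate',cv2.minAreaRect(pl[:,:2].astype(np.float32)),pl.min(0),pl.max(0)); f=q[(q[:,2]>.015)&(q[:,2]<.038)]; print('fin',f.min(0),f.max(0),len(f))
E
```

```text
t 25.28 tcp [ 0.5236 -0.2089  0.055 ] yaz 90.59 tz [ 2.7e-03 -8.0e-04 -1.0e+00] F [-0.2 -0.1  0.3] w 34.8 gf 0.0
[   0    8 2477 3623   30    4   11    6    9    8   11   13    8    8
   19   64   67   59   79  585  459   56   64   60   68   64   76   90
   89   72   71   70   76   98  100   97   63   15   24  351   63   42
   44   50   51   50   65   44   62   77   57   73  369  526  538  606
  971 1381 2790 1099 1029 8183 2563 1376 1452  544 1588 2535 2788 2917
 4298 5888 2336 2587 2794 1397   17]
plate ((0.49848610162734985, -0.20905977487564087), (0.04998032748699188, 0.07629981637001038), 0.5508906245231628) [ 0.4732404  -0.24727574  0.00362189] [ 0.52373708 -0.17067678  0.0139197 ]
fin [ 0.48040264 -0.23563926  0.01509817] [ 0.53392785 -0.18306124  0.03794221] 348
```

>>> servo_tool(slide=[[0.001,0,0],[0.001,0,0],[0.001,0,0],[0.001,0,0],[0.001,0,0]], spin=[0,0,0,0,0], grip=[0.6,0.8,1,1,1])

```text
time_s: 25.75
tcp_pos: [0.5196, -0.2088, 0.0551]
ee_rot: [[-1.0, -0.009, -0.0], [-0.009, 1.0, 0.0], [0.0, 0.0, -1.0]]
wrist_force: [-0.3, -0.5, 1.2]
gripper_width: 0.184
gripper_force: 0.0
```

>>> servo_tool(slide=[[0,0,0],[0,0,0],[0,0,0],[0,0,0],[0,0,0]], spin=[0,0,0,0,0], grip=[1,1,1,1,1])

```text
time_s: 26.17
tcp_pos: [0.5198, -0.2087, 0.0551]
ee_rot: [[-1.0, -0.009, -0.0], [-0.009, 1.0, 0.0], [0.0, 0.0, -1.0]]
wrist_force: [-0.6, -0.1, 0.1]
gripper_width: 0.105
gripper_force: 30.0
```

>>> servo_tool(slide=[[0,0,-0.005],[0,0,-0.012],[0,0,-0.02],[0,0,-0.03],[0,0,-0.04]], spin=[0,0,0,0,0], grip=[1,1,1,1,1])

```text
time_s: 26.58
tcp_pos: [0.52, -0.2088, 0.0963]
ee_rot: [[-1.0, -0.009, 0.001], [-0.009, 1.0, -0.0], [-0.001, -0.0, -1.0]]
wrist_force: [0.1, 0.1, -1.5]
gripper_width: 0.107
gripper_force: 30.0
```

>>> servo_tool(slide=[[0,0,0],[0,0,0],[0,0,0],[0,0,0],[0,0,0]], spin=[0,0,0,0,0], grip=[1,1,1,1,1])

```text
time_s: 27.0
tcp_pos: [0.5195, -0.2087, 0.0945]
ee_rot: [[-1.0, -0.009, -0.001], [-0.009, 1.0, 0.0], [0.001, 0.0, -1.0]]
wrist_force: [0.2, 0.3, -1.5]
gripper_width: 0.105
gripper_force: 30.0
```

```bash
cat >> h.py <<'E'
def sl(dx,h,f=None):
    """wrist view of the plate: dx: slide centre relative to TCP x, h: plate depth below TCP"""
    s=st(); p=np.array(s['tcp_pos']); c=shot('wrist',f); P=cloud(c).reshape(-1,3)
    q=P[(abs(P[:,0]-p[0]-dx)<.035)&(abs(P[:,1]-p[1])<.045)&(abs(P[:,1]-p[1])>.014)&(abs(P[:,2]-p[2]+h)<.022)]
    m,v,k=plane(q,12,.0025); w=q[abs((q-m)@v)<.0025]
    print('plate',m.round(4),'slope x,y',slope(v),k,len(q),w.min(0).round(4),w.max(0).round(4)); return c,P
E
python3 - <<'E'
from h import *
sl(-.0215,.049)
E
```

```text
t 27.0 tcp [ 0.5195 -0.2087  0.0945] yaz 90.52 tz [-1.2e-03  2.0e-04 -1.0e+00] F [ 0.2  0.3 -1.5] w 9.1 gf 30.0
plate [ 0.4973 -0.2095  0.0454] slope x,y (np.float64(-0.8), np.float64(0.02)) 4318 4324 [ 0.4734 -0.2473  0.0426] [ 0.5243 -0.1711  0.0478]
```

>>> servo_tool(slide=[[0,0,-0.025],[0,0,-0.06],[-0.01,0.019,-0.08],[-0.027,0.051,-0.08],[-0.044,0.084,-0.08]], spin=[0,0,0,0,0], grip=[1,1,1,1,1])

```text
time_s: 27.47
tcp_pos: [0.564, -0.1242, 0.1769]
ee_rot: [[-1.0, -0.007, 0.004], [-0.007, 1.0, 0.0], [-0.004, 0.0, -1.0]]
wrist_force: [-0.1, 0.5, -1.8]
gripper_width: 0.102
gripper_force: 30.0
```

>>> servo_tool(slide=[[-0.016,0.03,0],[-0.032,0.06,0],[-0.047,0.09,0],[-0.0557,0.105,0],[-0.0557,0.105,0]], spin=[0,0,0,0,0], grip=[1,1,1,1,1])

```text
time_s: 27.88
tcp_pos: [0.6194, -0.0157, 0.1743]
ee_rot: [[-1.0, -0.013, 0.0], [-0.013, 1.0, 0.0], [-0.0, 0.0, -1.0]]
wrist_force: [-1.4, 0.8, -2.0]
gripper_width: 0.104
gripper_force: 30.0
```

>>> servo_tool(slide=[[0,0,0],[0,0,0],[0,0,0],[0,0,0.005],[0,0,0.01]], spin=[0,0,0,0,0], grip=[1,1,1,1,1])

```text
time_s: 28.3
tcp_pos: [0.6176, -0.0198, 0.1651]
ee_rot: [[-1.0, -0.008, 0.001], [-0.008, 1.0, 0.0], [-0.001, 0.0, -1.0]]
wrist_force: [1.0, 0.4, -0.4]
gripper_width: 0.103
gripper_force: 30.0
```

```bash
python3 - <<'E'
from h import *
c,P=sl(-.0215,.049); to([.6175,-.019,.15],90.5)
# window plate seen by the wrist camera
q=P[(abs(P[:,0]-.597)<.04)&(abs(P[:,1]+.02)<.06)&(P[:,2]>.06)&(P[:,2]<.097)]; print(len(q), q.min(0),q.max(0)) if len(q) else 0
E
```

```text
t 28.3 tcp [ 0.6176 -0.0198  0.1651] yaz 90.44 tz [ 7.e-04  2.e-04 -1.e+00] F [ 1.   0.4 -0.4] w 9.0 gf 30.0
plate [ 0.5955 -0.0206  0.1159] slope x,y (np.float64(-0.93), np.float64(0.04)) 4312 4322 [ 0.5717 -0.0585  0.113 ] [0.6219 0.0178 0.1185]
slide [-0.0007  0.0007  0.0135] len 0.014 spin -0.07
2600 [ 0.56309775 -0.07999183  0.06046252] [0.60163355 0.03475544 0.09386327]
```

>>> servo_tool(slide=[[-0.0005,0.0007,0.004],[-0.0005,0.0007,0.009],[-0.0005,0.0007,0.014],[-0.0005,0.0007,0.016],[-0.0005,0.0007,0.018]], spin=[0,0,0,0,0], grip=[1,1,1,1,1])

```text
time_s: 28.77
tcp_pos: [0.6184, -0.0181, 0.1465]
ee_rot: [[-1.0, -0.009, -0.0], [-0.009, 1.0, -0.0], [0.0, -0.0, -1.0]]
wrist_force: [-0.2, 0.2, -0.2]
gripper_width: 0.103
gripper_force: 30.0
```

>>> servo_tool(slide=[[0,0,0.001],[0,0,0.002],[-0.001,0,0.004],[-0.002,0,0.005],[-0.002,0,0.005]], spin=[0,0,0,0,0], grip=[1,1,1,1,1])

```text
time_s: 29.18
tcp_pos: [0.6206, -0.0181, 0.1423]
ee_rot: [[-1.0, -0.009, 0.001], [-0.009, 1.0, -0.0], [-0.001, -0.0, -1.0]]
wrist_force: [0.6, 0.8, 2.0]
gripper_width: 0.106
gripper_force: 30.0
```

>>> servo_tool(slide=[[-0.0005,0,0.001],[-0.001,0,0.002],[-0.0015,0,0.003],[-0.002,0,0.004],[-0.002,0,0.004]], spin=[0,0,0,0,0], grip=[1,1,1,1,1])

```text
time_s: 29.6
tcp_pos: [0.6226, -0.0181, 0.138]
ee_rot: [[-1.0, -0.009, 0.001], [-0.009, 1.0, -0.0], [-0.001, -0.0, -1.0]]
wrist_force: [1.2, 0.3, 2.8]
gripper_width: 0.103
gripper_force: 30.0
```

```bash
python3 - <<'E'
from h import *
c,P=sl(-.0215,.049); to([.630,-.019,.1214],90.5)
E
```

```text
t 29.6 tcp [ 0.6226 -0.0181  0.138 ] yaz 90.53 tz [ 5.e-04 -0.e+00 -1.e+00] F [1.2 0.3 2.8] w 9.0 gf 30.0
plate [ 0.5979 -0.0191  0.091 ] slope x,y (np.float64(2.41), np.float64(-0.14)) 2640 5457 [ 0.5681 -0.061   0.0875] [0.6209 0.0217 0.0946]
slide [-0.0073 -0.001   0.0167] len 0.018 spin 0.03
```

>>> servo_tool(slide=[[-0.0005,0,0.001],[-0.001,0,0.002],[-0.0015,0,0.003],[-0.002,0,0.004],[-0.002,0,0.004]], spin=[0,0,0,0,0], grip=[1,1,1,1,1])

```text
time_s: 30.07
tcp_pos: [0.6246, -0.0181, 0.1339]
ee_rot: [[-1.0, -0.009, 0.0], [-0.009, 1.0, -0.0], [-0.0, -0.0, -1.0]]
wrist_force: [1.1, -0.6, 2.3]
gripper_width: 0.103
gripper_force: 30.0
```

>>> servo_tool(slide=[[-0.0005,0,0.001],[-0.001,0,0.002],[-0.0015,0,0.003],[-0.002,0,0.004],[-0.002,0,0.004]], spin=[0,0,0,0,0], grip=[1,1,1,1,1])

```text
time_s: 30.48
tcp_pos: [0.6264, -0.0181, 0.1298]
ee_rot: [[-1.0, -0.009, -0.0], [-0.009, 1.0, -0.0], [0.0, -0.0, -1.0]]
wrist_force: [1.5, -0.5, 2.7]
gripper_width: 0.106
gripper_force: 30.0
```

```bash
python3 - <<'E'
from h import *
c,P=sl(-.0235,.047,'w9.png')
for n in ['scene','side']: shot(n,n+'9.png')
a=[cv2.imread(f'pics/{n}9.png')[100:260,170:330] for n in ('scene','side')]
cv2.imwrite('pics/c9.png',cv2.resize(np.hstack(a),None,fx=2.4,fy=2.4))
E
```

```text
t 30.48 tcp [ 0.6264 -0.0181  0.1298] yaz 90.52 tz [-1.e-04 -0.e+00 -1.e+00] F [ 1.5 -0.5  2.7] w 9.2 gf 30.0
plate [ 0.595  -0.0196  0.0878] slope x,y (np.float64(18.34), np.float64(0.3)) 3976 5246 [ 0.5717 -0.057   0.0779] [0.6203 0.0192 0.0962]
```

View pics/c9.png

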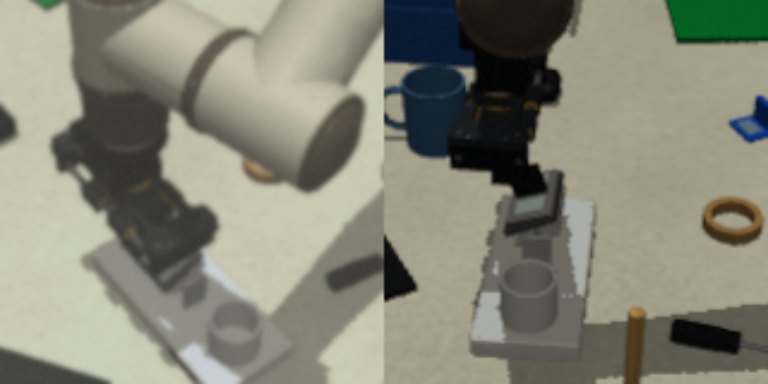

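>>> servo_tool(slide=[[-0.0005,0,0.001],[-0.001,0,0.002],[-0.0013,0,0.003],[-0.0015,0,0.004],[-0.0015,0,0.004]], spin=[0,0,0,0,0], grip=[1,1,1,1,1])

```text
time_s: 31.05
tcp_pos: [0.6279, -0.018, 0.1258]
ee_rot: [[-1.0, -0.009, -0.0], [-0.009, 1.0, -0.0], [0.0, -0.0, -1.0]]
wrist_force: [2.1, -0.7, 2.1]
gripper_width: 0.104
gripper_force: 30.0
```

```bash
python3 - <<'E'
from h import *
sl(-.03,.043)
E
```

```text
t 31.05 tcp [ 0.6279 -0.018   0.1258] yaz 90.53 tz [-0. -0. -1.] F [ 2.1 -0.7  2.1] w 9.1 gf 30.0
plate [ 0.5942 -0.0197  0.0842] slope x,y (np.float64(13.18), np.float64(0.24)) 2158 6112 [ 0.567  -0.0614  0.076 ] [0.6187 0.0226 0.0919]
```

>>> servo_tool(slide=[[-0.0003,0,0.001],[-0.0006,0,0.002],[-0.001,0,0.002],[-0.001,0,0.002],[-0.001,0,0.002]], spin=[0,0,0,0,0], grip=[1,1,1,1,1])

```text
time_s: 31.52
tcp_pos: [0.6286, -0.0181, 0.124]
ee_rot: [[-1.0, -0.009, -0.001], [-0.009, 1.0, -0.0], [0.001, -0.0, -1.0]]
wrist_force: [1.0, -0.3, 1.6]
gripper_width: 0.105
gripper_force: 30.0
```

```bash
python3 - <<'E'
from h import *
sl(-.031,.041)
E
```

```text
t 31.52 tcp [ 0.6286 -0.0181  0.124 ] yaz 90.52 tz [-6.e-04 -1.e-04 -1.e+00] F [ 1.  -0.3  1.6] w 9.1 gf 30.0
plate [ 0.5959 -0.0199  0.0824] slope x,y (np.float64(16.5), np.float64(0.16)) 2235 6267 [ 0.5674 -0.0614  0.0733] [0.6181 0.0225 0.0923]
```

```bash
cat >> h.py <<'E'
def prof():
    s=st(); c=shot('wrist','wp.png'); P=cloud(c).reshape(-1,3); col=c['pixels'].reshape(-1,3).mean(1)
    for a,b,t in [(.016,.034,'slide'),(.0395,.042,'window')]:
        m=(abs(P[:,1]+.0195)>a)&(abs(P[:,1]+.0195)<b)&(P[:,2]>.05)&(P[:,2]<.115); q=P[m]; k=col[m]
        print(t,[(round(x,3),round(float(np.median(q[g][:,2])),4),int(g.sum()),int(k[g].mean())) for x in np.arange(.558,.64,.004) for g in [abs(q[:,0]-x)<.002] if g.sum()>2])
        w=q[(q[:,0]>.578)&(q[:,0]<.615)]
        if len(w)>20: m_,v,n=plane(w,10,.002); print(m_.round(4),slope(v),n,len(w))
E
python3 - <<'E'
from h import *
prof()
a=cv2.imread('pics/wp.png'); cv2.imwrite('pics/wpc.png',a)
E
```

```text
t 31.57 tcp [ 0.6286 -0.0181  0.124 ] yaz 90.52 tz [-5.e-04 -1.e-04 -1.e+00] F [ 1.8 -0.4  2.5] w 9.0 gf 30.0
slide [(np.float64(0.562), 0.0676, 76, 140), (np.float64(0.566), 0.0715, 442, 99), (np.float64(0.57), 0.0899, 398, 61), (np.float64(0.574), 0.0941, 407, 124), (np.float64(0.578), 0.0932, 333, 123), (np.float64(0.582), 0.0916, 326, 144), (np.float64(0.586), 0.0898, 301, 172), (np.float64(0.59), 0.0879, 286, 173), (np.float64(0.594), 0.086, 278, 171), (np.float64(0.598), 0.0841, 260, 170), (np.float64(0.602), 0.0821, 246, 171), (np.float64(0.606), 0.0802, 240, 172), (np.float64(0.61), 0.0782, 210, 165), (np.float64(0.614), 0.076, 223, 123), (np.float64(0.618), 0.0744, 111, 121), (np.float64(0.622), 0.0652, 93, 88)]
[ 0.595  -0.0194  0.0854] (np.float64(25.66), np.float64(0.26)) 2474 2475
window [(np.float64(0.562), 0.0674, 8, 153), (np.float64(0.566), 0.0713, 51, 115), (np.float64(0.57), 0.0896, 46, 67), (np.float64(0.574), 0.0884, 40, 76), (np.float64(0.578), 0.0865, 33, 69), (np.float64(0.582), 0.0846, 29, 56), (np.float64(0.586), 0.0826, 30, 55), (np.float64(0.59), 0.0807, 28, 56), (np.float64(0.594), 0.0789, 27, 55), (np.float64(0.598), 0.0769, 24, 67), (np.float64(0.602), 0.0749, 24, 67), (np.float64(0.606), 0.0728, 20, 62), (np.float64(0.61), 0.0711, 24, 69), (np.float64(0.614), 0.0691, 17, 65), (np.float64(0.618), 0.0674, 19, 70), (np.float64(0.622), 0.0657, 17, 76)]
[ 0.5949 -0.0194  0.0783] (np.float64(25.81), np.float64(0.26)) 235 235
```

View pics/wpc.png

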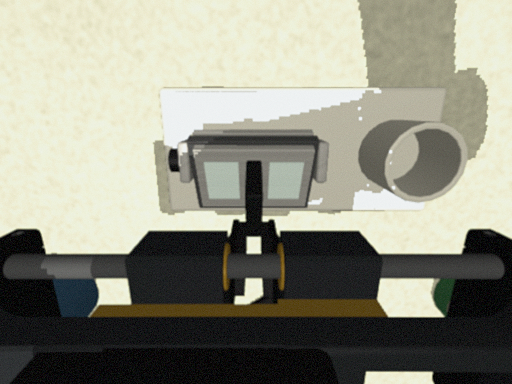

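>>> servo_tool(slide=[[0,0,0.001],[0,0,0.002],[0,0,0.003],[0,0,0.003],[0,0,0.003]], spin=[0,0,0,0,0], grip=[1,1,1,1,1])

```text
time_s: 32.03
tcp_pos: [0.6288, -0.018, 0.1214]
ee_rot: [[-1.0, -0.009, 0.0], [-0.009, 1.0, -0.0], [-0.0, -0.0, -1.0]]
wrist_force: [-1.3, 0.4, 5.5]
gripper_width: 0.106
gripper_force: 30.0
```

>>> servo_tool(slide=[[0,0,0],[0,0,0],[0,0,0],[0,0,0],[0,0,0]], spin=[0,0,0,0,0], grip=[1,1,1,1,1])

```text
time_s: 32.45
tcp_pos: [0.6289, -0.0181, 0.1214]
ee_rot: [[-1.0, -0.009, 0.0], [-0.009, 1.0, -0.0], [-0.0, -0.0, -1.0]]
wrist_force: [0.1, -0.5, 5.2]
gripper_width: 0.105
gripper_force: 30.0
```

```bash
python3 - <<'E'
from h import *
prof()
F=[]
for _ in range(6): capture('side'); F.append(sense()['wrist_force'])
print(np.mean(F,0))
E
```

```text
t 32.45 tcp [ 0.6289 -0.0181  0.1214] yaz 90.53 tz [ 3.e-04 -1.e-04 -1.e+00] F [ 0.1 -0.5  5.2] w 9.1 gf 30.0
slide [(np.float64(0.562), 0.0675, 69, 140), (np.float64(0.566), 0.0834, 463, 79), (np.float64(0.57), 0.0879, 380, 62), (np.float64(0.574), 0.0915, 409, 123), (np.float64(0.578), 0.0908, 335, 123), (np.float64(0.582), 0.089, 333, 141), (np.float64(0.586), 0.0874, 299, 172), (np.float64(0.59), 0.0855, 288, 172), (np.float64(0.594), 0.0835, 277, 171), (np.float64(0.598), 0.0816, 261, 171), (np.float64(0.602), 0.0797, 246, 171), (np.float64(0.606), 0.0778, 236, 172), (np.float64(0.61), 0.0758, 218, 166), (np.float64(0.614), 0.0735, 214, 124), (np.float64(0.618), 0.0718, 127, 122), (np.float64(0.622), 0.0624, 22, 123)]
[ 0.595  -0.0196  0.083 ] (np.float64(25.65), np.float64(0.22)) 2487 2487
window [(np.float64(0.562), 0.0676, 8, 154), (np.float64(0.566), 0.083, 51, 99), (np.float64(0.57), 0.0878, 42, 71), (np.float64(0.574), 0.0861, 42, 70), (np.float64(0.578), 0.0841, 34, 73), (np.float64(0.582), 0.0822, 33, 58), (np.float64(0.586), 0.0802, 29, 56), (np.float64(0.59), 0.0784, 27, 56), (np.float64(0.594), 0.0768, 25, 56), (np.float64(0.598), 0.0747, 27, 67), (np.float64(0.602), 0.0727, 26, 68), (np.float64(0.606), 0.0709, 22, 66), (np.float64(0.61), 0.0688, 23, 68), (np.float64(0.614), 0.0667, 20, 69), (np.float64(0.618), 0.0649, 18, 67), (np.float64(0.622), 0.0631, 7, 89)]
[ 0.595  -0.0206  0.0759] (np.float64(25.58), np.float64(0.26)) 244 244
[0.0822839  0.12090186 5.16503699]
```

```bash
python3 - <<'E'
from h import *
c=shot('side'); print([(np.round(d['point'],4),round(d['conf'],2)) for d in tip_of('brush','side')]); st()
print(finish_job())
E
```

```text
[(array([0.4793, 0.2522, 0.0021]), 0.83)]
t 32.9 tcp [ 0.6289 -0.018   0.1214] yaz 90.53 tz [ 2.e-04 -1.e-04 -1.e+00] F [-0.7  0.3  5.9] w 8.7 gf 30.0
the job is handed in; nothing more can be done
None
```

I handed the job in at about 33 s. The cup was brushed bottom–rim–bottom and the brush stands in its pot. The slide is held flush on the window at about 25.6°, about 2 mm off centre, with the plate sunk about 3.7 mm (estimated from the contact force). The judge gave no verdict.

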